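# Load the pacifier steriliser

## Robot

A 6-joint arm with a two-finger parallel gripper is mounted at the origin on the work surface. World frame = base frame: x ahead of the robot, y to its left, z up, the work surface at z = 0. Lengths are in m, angles in rad, forces in N, time in s.
With the tool pointing down it reaches from about 0.2 to 0.875 m from the base axis. Payload 3.4 kg.
Tool frame: the origin (TCP) lies midway between the tips of the shut fingers; the grasp point (between the pads) lies 19 mm behind it; z points along the fingers, x is the direction in which the jaws open and shut, and the axes are right-handed (so a half turn about z gives the same grasp; the last joint's range is limited). The gripper opens to 94 mm and grips with 3 to 60 N. Pads are 16 mm wide; open, the fingers measure 119 mm over their backs; the gripper's body (75 mm by 177 mm) begins 78 mm behind the grasp point.
Start: joints at [-1.458, 0.276, 1.505, -0, 1.361, -0.121], TCP at [0.133, -0.559, 0.205] pointing down, gripper open.
Joint ranges: [-2.89, 2.89], [-0.75, 2.08], [0.22, 2.7], [-1.18, 4.32], [0.11, 2.71], [-2.7, 2.7]. Speed limits (rad/s): [2.57, 2.57, 3.14, 3.14, 3.14, 3.14].

## Interface

Orientations are given as a unit quaternion [x, y, z, w].
In Python, from rig import get_state, grab_frame, camera_info, job_done, models gives the robot as it stands.
- The arm moves only by the tool apply_moves, never from a script. Its argument "moves" is a list of rows, each an object of numbers: "tx", "ty", "tz": the shift along the tool's x, y, z in mm; "turn": the turn about the tool's z in rad; "gripper": the opening, from 0 (shut) to 1 (fully open). A call has 1 to 20 rows; each row shifts and turns the pose as measured when the row begins, along the tool's axes as they then stand; what a row does not reach is not made up. A row lasts 1/8 s, in which the tool goes at most 62.5 mm and 10.7 degrees, less where a joint would pass 70% of its speed; a pose out of reach is approached as far as the arm can. A call with a gripper value outside its range is refused whole. The fingers move at their own pace and stop on an object; the grip force is fixed at half the most. Time passes only in rows, so rows that do not move let the fingers close. It gives the time, the measured TCP pose, the force and the opening at its end, in the units of the state.
- get_state(): the state, without advancing time (a new reading comes with each control period).
- grab_frame(name): name is "scene" or "top" or "wrist"; returns the picture (480x640x3 uint8, red, green, blue); there is no depth.
- camera_info(name): a dict with "fx", "fy", "cx", "cy" (pixels), "world_from_camera" (4x4, takes a point from camera to world coordinates). Camera axes: x right, y down, z forward; pixel columns grow to the right and rows downward; lengths in m; the calibration is good to about 2 mm. A picture is of the moment at which its call begins: read the wrist's pose just before it. camera_info takes no time and is no camera call; for the wrist camera it gives the pose at the moment of the call.
- job_done(): hands the job in, once; it reports no verdict.
Trained networks look in the newest picture that a camera, given by its name, has taken for a name from the list of things; names that differ only in an ending like _2 or _b are one class to them, and where a whole thing is asked for, a point or a joint stands for the part that bears it (a point fixed in the world has none). Each returns a list of dicts, best first, with "conf" (0 to 1); they miss things now and then, are a little off and sometimes report something else, mostly with a low value. They report only what shows in the picture. A call takes as long as a camera call. They do not tell look-alikes from the thing itself.
- models.silhouettes(camera, target): "pixels" (480x640 bool, what is visible of it) and "point" ([column, row] in pixels, amid what is visible of it).
The state is a dict: "t": time; "qpos": joint angles; "qd": joint speeds; "effort": joint torques, N m; "position": TCP position; "tool_rot": TCP orientation; "contact_force": force on the tool from outside, world axes, zero at the start; "wrist_torque": the same for the moment, N m; "width": opening from 0.0 (shut) to 1.0 (fully open).
Only numpy, scipy, OpenCV 4.12 (cv2) and the standard library are available. Lean on these libraries where they do the work, as an engineer would, in place of code of your own. Each camera call takes 0.05 s, during which the arm holds its last target.

## Task

Put baby's three mouth things from the tray into the open UV steriliser base: the teething ring flat in the large bay and the two pacifiers, teat up, one in each of the two small bays (either way round). Only when all three are in, put the lid squarely on the base so that it sits down flat around the bays. Leave the bangle, the bath plug, the jar and the ring dish where they are.

Things in the scene. Friction and masses are not known exactly. Their poses are not given: they have to be found in the camera images.
- pacifier_round: Turquoise pacifier, on the tray. Stands teat up on its round knob (diameter 30, 10 high); on that a 5 thick shield, a plain disc of diameter 42; from its middle a rigid beige teat rises 30 (16 to 18 diameter). Total height 45, 22 g. Origin: centre of the knob's underside, z up.
- pacifier_butterfly: Spare clear (pale) pacifier, on the tray. Stands teat up on its round knob (diameter 30, 10 high); on that a 5 thick shield, butterfly-shaped, 54 by 34 (two lobes); from its middle a rigid beige teat rises 30 (16 to 18 diameter). Total height 45, 22 g. Origin: centre of the knob's underside, z up, x along the 54.
- teether: Baby's chunky wooden teething ring lying flat on the tray: outer diameter 68, hole diameter 46, so the ring is 11 thick across its wall; 22 high, about 40 g. Origin: centre of the underside, z up. Can be pinched across its wall, one finger in the hole.
- bangle: Look-alike, not baby's: a thin steel bangle lying on the tray, outer diameter 66, hole 58, 8 high. Origin: centre of the underside.
- bath_plug: Look-alike, not baby's: a grey rubber bath plug standing on the tray, a solid cone frustum 36 diameter below, 44 above, 18 high, with a steel pull ring of 20 diameter upright on top (total height 43) and no teat. Origin: centre of the underside.
- tray: Rattan-rimmed plastic tray, 290 (its x) by 230 (its y), fixed to the dresser; floor 6 above the dresser, rim 8 to 10 thick, its top 23 above the dresser. Holds the two pacifiers, teething ring, bangle and bath plug at the start. Origin: centre of the underside, z up.
- steriliser: Open lower half of the UV box, fixed: slab 12 high, x -120 to 87.5, y +-102.5, unused button at its front (-x). Walls 3 thick, 8 high on it (131 by 166 outside) form bays with floor at z 12: large (for the ring) x +-62.5, y -80 to 12, centre (0,-34); two small (one pacifier each) y 15 to 80, |x| 1.5 to 62.5, centres (+-32,47.5). Origin: underside, below the walls' middle.
- lid: The UV box's deep pale lid, mouth down on the dresser: 157 (x) by 192 (y), inside 151 by 186, 56 high, 52 deep inside, 0.15 to 0.31 kg. On top a grey handle block, 18 wide (x), 70 long (y), z 56 to 84. Origin: centre of the mouth plane. Fitted, it rests on the slab: origin 12 above the steriliser's, axes parallel (either way round), 10 play each side.
- jar: Bystander: glass jar with wooden lid, 76 diameter, 74 high, beyond the work. Origin: centre of the underside.
- ring_dish: Bystander: small steel ring dish, 80 diameter, 22 high, beyond the work. Origin: centre of the underside.
Mind the look-alikes: they are no part of the job. What is shaped like the lid but green or orange is not meant.

How it is judged:
By the outcome, as a careful person would: the job done as asked, in the order asked, and still so for the second after the job is handed in, with the robot touching nothing.
It also fails if it takes over 102 s, if anything falls off the work surface, if the arm or the gripper's body presses on something with over 40 N, if the wrist force passes 120 N, or if a joint passes its speed limit or range.

## Working session

There is one attempt and no reset: what is moved stays moved. The work goes in short steps, Python scripts to look and compute and a tool call to move; the robot and the scene stay as the last step left them, time stands still between calls to the robot, and variables do not carry over. Pictures are saved under pics/ and viewed, and the job is handed in when it is done.

Besides the shell and the picture viewer there is one more tool, called after "Request:" as a command line: name --argument value ..., lists and objects as JSON in quotes. apply_moves: Moves the arm, as the interface text tells. Its arguments: {"type":"object","properties":{"moves":{"type":"array","items":{"type":"object","properties":{"tx":{"type":"number"},"ty":{"type":"number"},"tz":{"type":"number"},"turn":{"type":"number"},"gripper":{"type":"number"}}}}},"required":["moves"]}

```bash
ls; mkdir -p pics; python3 - <<'E'
from rig import get_state, grab_frame, camera_info
import cv2
s=get_state(); print(s)
for n in ["scene","top","wrist"]:
    f=grab_frame(n); cv2.imwrite(f"pics/{n}0.png",f[:,:,::-1]); i=camera_info(n); print(n,i)
E
```

```text
pics
{'t': 0.0, 'qpos': array([-1.45802749e+00,  2.76551301e-01,  1.50604819e+00,  1.39733909e-05,
        1.36069297e+00, -1.20987727e-01]), 'qd': array([ 1.34707076e-03, -9.51541320e-04, -5.42198018e-04,  7.71374970e-04,
        6.61568355e-05, -6.10642093e-04]), 'effort': array([ 5.91278877e-04, -4.04581904e+01, -2.37232178e+01,  7.05612078e-02,
        3.44693370e-02, -1.41373184e-04]), 'position': array([ 0.13313606, -0.55882965,  0.2046635 ]), 'tool_rot': array([ 7.84738750e-01, -6.19826082e-01, -5.93646663e-04, -6.08247531e-04]), 'contact_force': array([-0.497228  , -0.29618722, -0.41268067]), 'wrist_torque': array([-0.00044224, -0.05277458, -0.03552392]), 'width': 1.002819651429204}
scene {'fx': 459.30387559661193, 'fy': 459.30387559661193, 'cx': 321.0807785052158, 'cy': 234.74507838365807, 'world_from_camera': array([[ 0.49392167,  0.44101742, -0.74936307,  1.24235137],
       [ 0.86948156, -0.24399761,  0.42949619, -0.28318024],
       [ 0.0065725 , -0.86369485, -0.50397223,  0.52339924],
       [ 0.        ,  0.        ,  0.        ,  1.        ]])}
top {'fx': 501.51676306194224, 'fy': 501.51676306194224, 'cx': 317.6092038429194, 'cy': 232.96692261938307, 'world_from_camera': array([[-0.00254688, -0.99510237,  0.09881691,  0.42113038],
       [-0.9999669 ,  0.00329792,  0.00743775,  0.09311571],
       [-0.00772721, -0.0987947 , -0.99507784,  1.21903944],
       [ 0.        ,  0.        ,  0.        ,  1.        ]])}
wrist {'fx': 378.2381555912589, 'fy': 378.2381555912589, 'cx': 317.68507062958156, 'cy': 244.22479884931982, 'world_from_camera': array([[ 0.23171327, -0.93909824, -0.25377837,  0.20671746],
       [-0.97278269, -0.224138  , -0.05878773, -0.54243415],
       [-0.00167392,  0.26049311, -0.96547426,  0.3829791 ],
       [ 0.        ,  0.        ,  0.        ,  1.        ]])}
```

View pics/top0.png

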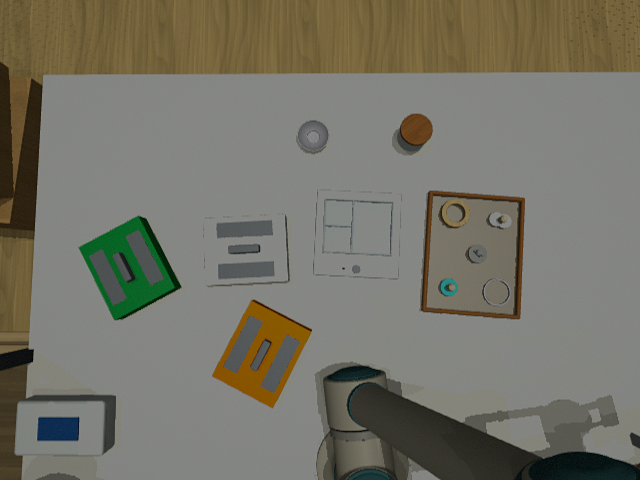

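View pics/scene0.png

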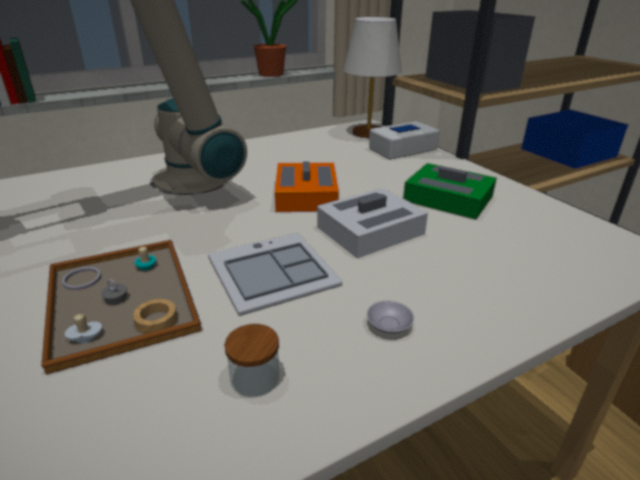

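View pics/wrist0.png

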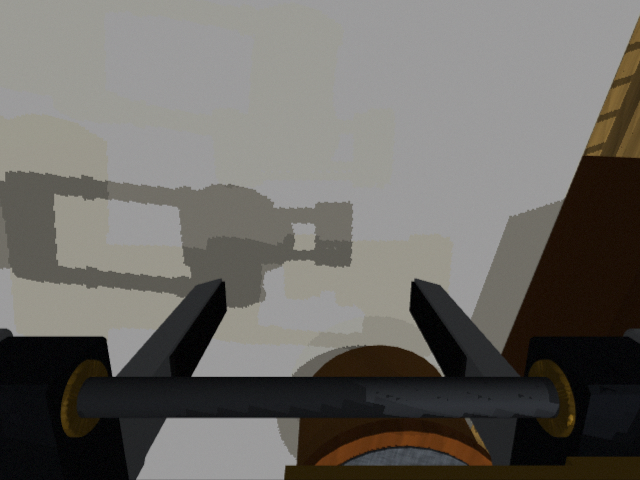

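```bash
cat > h.py <<'E'
import numpy as np, cv2
from rig import get_state, grab_frame, camera_info, job_done, models
def ray(ci,px):
    d=np.array([(px[0]-ci['cx'])/ci['fx'],(px[1]-ci['cy'])/ci['fy'],1.0]); T=ci['world_from_camera']
    return T[:3,3],T[:3,:3]@d
def at(ci,px,z):
    o,d=ray(ci,px); return o+d*(z-o[2])/d[2]
def proj(ci,P):
    T=np.linalg.inv(ci['world_from_camera']); P=np.atleast_2d(P)
    c=P@T[:3,:3].T+T[:3,3]; return np.c_[c[:,0]/c[:,2]*ci['fx']+ci['cx'],c[:,1]/c[:,2]*ci['fy']+ci['cy']]
def yaw():
    from scipy.spatial.transform import Rotation as R
    s=get_state(); M=R.from_quat(s['tool_rot']).as_matrix(); return s,M
E
python3 - <<'E'
from h import *
f=grab_frame("top"); ci=camera_info("top")
H=dict(pacifier_round=.018,pacifier_butterfly=.018,teether=.017,bangle=.012,bath_plug=.02,tray=.02,steriliser=.015,lid=.056,jar=.07,ring_dish=.01)
for n,z in H.items():
    for r in models.silhouettes("top",n)[:4]:
        m=r['pixels'].astype(np.uint8); (c,sz,a)=cv2.minAreaRect(cv2.findNonZero(m))
        print(n,round(r['conf'],2),np.round(r['point']),m.sum(),'rect',np.round(c,1),np.round(sz,1),round(a,1),'w',np.round(at(ci,c,z),3))
cv2.imwrite("pics/topcrop.png",cv2.resize(f[180:330,300:540,::-1],None,fx=3.3,fy=3.3,interpolation=cv2.INTER_CUBIC))
E
```

```text
pacifier_round 0.78 [447. 285.] 258 rect [448.5 286.5] [17. 17.] 90.0 w [ 0.412 -0.209  0.018]
pacifier_round 0.6 [471. 257.] 11106 rect [472.9 253.9] [100.9 124.7] 2.6 w [ 0.489 -0.269  0.018]
pacifier_butterfly 0.7 [500. 218.] 267 rect [499.9 219.5] [22.8 13. ] 18.4 w [ 0.572 -0.337  0.018]
teether 0.81 [460. 214.] 475 rect [454.5 212.5] [27. 29.] 90.0 w [ 0.589 -0.228  0.017]
bangle 0.7 [507. 297.] 134 rect [497.2 293.8] [23.8 27.3] 73.6 w [ 0.394 -0.325  0.012]
bath_plug 0.75 [475. 256.] 291 rect [476.5 252. ] [18. 19.] 90.0 w [ 0.493 -0.277  0.02 ]
bath_plug 0.54 [504. 295.] 93 rect [497.2 293.4] [21.5 26.9] 78.1 w [ 0.395 -0.323  0.02 ]
bath_plug 0.21 [243. 248.] 5602 rect [245.5 248.9] [67.4 84.3] 87.0 w [0.502 0.275 0.02 ]
tray 0.77 [473. 258.] 10473 rect [473.8 253.9] [ 99.7 123.1] 3.5 w [ 0.489 -0.271  0.02 ]
steriliser 0.81 [358. 230.] 7151 rect [357.2 233.3] [85.2 85.2] 2.7 w [0.54  0.007 0.015]
lid 0.83 [129. 265.] 6163 rect [129. 267.] [85.5 74. ] 62.9 w [0.459 0.54  0.056]
lid 0.81 [260. 351.] 6089 rect [261.2 352.1] [70.2 89.4] 26.6 w [0.264 0.231 0.056]
lid 0.76 [246. 248.] 5622 rect [245.8 248.8] [67.4 84.9] 87.0 w [0.5   0.269 0.056]
jar 0.96 [414. 133.] 1044 rect [415.  131.5] [37. 34.] 90.0 w [ 0.774 -0.127  0.07 ]
ring_dish 0.83 [314. 132.] 767 rect [312.8 134.6] [30.4 30.4] 63.4 w [0.785 0.113 0.01 ]
```

View pics/topcrop.png

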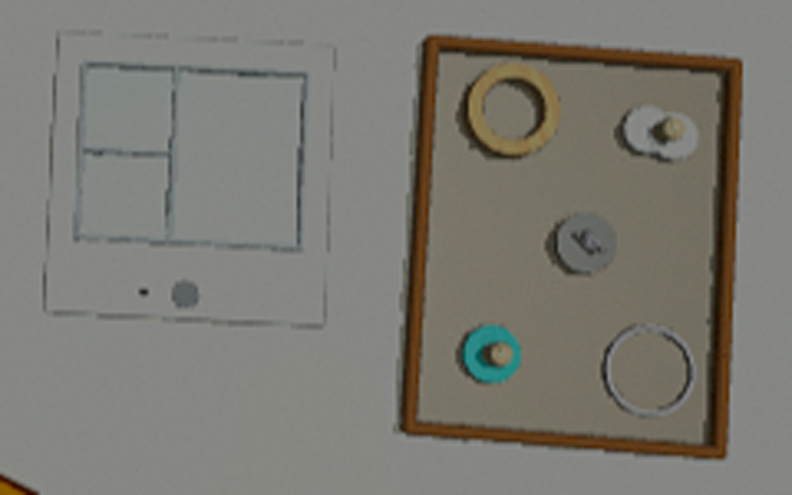

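Request:
apply_moves --moves '[{"tz": -15, "turn": -0.167}, {"tz": -15, "turn": -0.167}, {"tz": -15, "turn": -0.167}, {"tz": -15, "turn": -0.167}, {"tz": -15, "turn": -0.167}, {"tz": -15, "turn": -0.167}, {"turn": -0.167}, {"turn": -0.167}]'

```text
invalid input
```

```bash
python3 - <<'E'
from h import *
s,M=yaw();print(s['t'],s['qpos'].round(3),s['position'],np.round(M,3))
ci=camera_info("top")
# steriliser wall outer corners z=.020
for p in [(82,65),(307,74),(300,250),(76,240)]:
    print('wall',at(ci,(p[0]/3.3+300,p[1]/3.3+180),.020).round(4))
for n,p,z in [('teatR',(502,351),.051),('shR',(491,354),.021),('teatB',(675,126),.051),('shB',(660,131),.021),('ring',(513,110),.028),('plugtop',(586,242),.024),('bangle',(649,370),.014)]:
    print(n,at(ci,(p[0]/3.3+300,p[1]/3.3+180),z).round(4))
E
```

```text
0.7 [-1.458  0.276  1.505  0.     1.361 -0.121] [ 0.13322488 -0.55939692  0.20549384] [[ 0.232 -0.973  0.   ]
 [-0.973 -0.232 -0.   ]
 [ 0.    -0.    -1.   ]]
wall [0.621  0.0844 0.02  ]
wall [ 0.6137 -0.0802  0.02  ]
wall [ 0.4849 -0.0729  0.02  ]
wall [0.4926 0.0892 0.02  ]
teatR [ 0.4121 -0.2087  0.051 ]
shR [ 0.4097 -0.2085  0.021 ]
teatB [ 0.5704 -0.3358  0.051 ]
shB [ 0.5707 -0.3358  0.021 ]
ring [ 0.5855 -0.2277  0.028 ]
plugtop [ 0.4899 -0.2784  0.024 ]
bangle [ 0.3979 -0.3237  0.014 ]
```

Request:
apply_moves --moves '[{"tx": 0, "ty": 0, "tz": -15, "turn": -0.167, "gripper": 1}, {"tx": 0, "ty": 0, "tz": -15, "turn": -0.167, "gripper": 1}, {"tx": 0, "ty": 0, "tz": -15, "turn": -0.167, "gripper": 1}, {"tx": 0, "ty": 0, "tz": -15, "turn": -0.167, "gripper": 1}, {"tx": 0, "ty": 0, "tz": -15, "turn": -0.167, "gripper": 1}, {"tx": 0, "ty": 0, "tz": -15, "turn": -0.167, "gripper": 1}, {"tx": 0, "ty": 0, "tz": 0, "turn": -0.167, "gripper": 1}, {"tx": 0, "ty": 0, "tz": 0, "turn": -0.167, "gripper": 1}]'

```text
t: 1.7
position: [0.1332, -0.5591, 0.2985]
tool_rot: [1.0, 0.022, 0.0, -0.0]
contact_force: [0.4, 0.3, -0.1]
width: 0.996
```

Request:
apply_moves --moves '[{"tx": 0, "ty": 0, "tz": 0, "turn": 0.088, "gripper": 1}, {"tx": 43, "ty": -42, "tz": 0, "turn": 0, "gripper": 1}, {"tx": 43, "ty": -42, "tz": 0, "turn": 0, "gripper": 1}, {"tx": 43, "ty": -42, "tz": 0, "turn": 0, "gripper": 1}, {"tx": 43, "ty": -42, "tz": 0, "turn": 0, "gripper": 1}, {"tx": 43, "ty": -42, "tz": 0, "turn": 0, "gripper": 1}, {"tx": 43, "ty": -42, "tz": 0, "turn": 0, "gripper": 1}, {"tx": 43, "ty": -42, "tz": 0, "turn": 0, "gripper": 1}, {"tx": 43, "ty": -42, "tz": 0, "turn": 0, "gripper": 1}, {"tx": 0, "ty": 0, "tz": 0, "turn": 0, "gripper": 1}]'

```text
t: 2.95
position: [0.504, -0.2324, 0.2981]
tool_rot: [1.0, -0.025, 0.002, 0.002]
contact_force: [-1.1, -0.7, -0.1]
width: 0.998
```

```bash
python3 - <<'E'
from h import *
s,M=yaw();print(s['t'],s['qpos'].round(3),s['position'].round(4),np.round(M,3))
ci=camera_info("wrist");f=grab_frame("wrist");cv2.imwrite("pics/w1.png",f[:,:,::-1])
H=dict(pacifier_round=.018,pacifier_butterfly=.018,teether=.028,bath_plug=.02)
for n,z in H.items():
    for r in models.silhouettes("wrist",n)[:3]:
        m=r['pixels'].astype(np.uint8); (c,sz,a)=cv2.minAreaRect(cv2.findNonZero(m))
        print(n,round(r['conf'],2),np.round(r['point']),m.sum(),'rect',np.round(c,1),np.round(sz,1),round(a,1),'w',np.round(at(ci,c,z),3))
for n,P in dict(teatR=(.4121,-.2087,.051),teatB=(.5704,-.3358,.051),ring=(.5855,-.2277,.028)).items(): print(n,proj(ci,P))
E
```

```text
2.95 [-5.570e-01  2.050e-01  1.376e+00 -1.000e-03  1.555e+00 -5.070e-01] [ 0.504  -0.2324  0.2981] [[ 0.999 -0.05   0.004]
 [-0.05  -0.999 -0.003]
 [ 0.004  0.003 -1.   ]]
pacifier_round 0.76 [238. 187.] 998 rect [238.5 190. ] [34. 35.] 90.0 w [ 0.41  -0.209  0.018]
pacifier_butterfly 0.84 [374. 284.] 899 rect [372.7 282.4] [26.2 39.5] 18.4 w [ 0.571 -0.336  0.018]
teether 0.58 [401. 200.] 1603 rect [386.  198.5] [57. 56.] 90.0 w [ 0.586 -0.227  0.028]
teether 0.4 [340.  44.] 16162 rect [338.5  43.5] [189.  87.] 0.0 w [ 0.536 -0.057  0.028]
bath_plug 0.87 [305. 243.] 932 rect [308. 243.] [32. 34.] 90.0 w [ 0.49  -0.279  0.02 ]
bath_plug 0.63 [239. 189.] 931 rect [239.  190.5] [33. 34.] 90.0 w [ 0.411 -0.21   0.02 ]
teatR [[234.18416944 193.17304008]]
teatB [[376.31106715 291.78866624]]
ring [[385.20209857 199.20354788]]
```

View pics/w1.png

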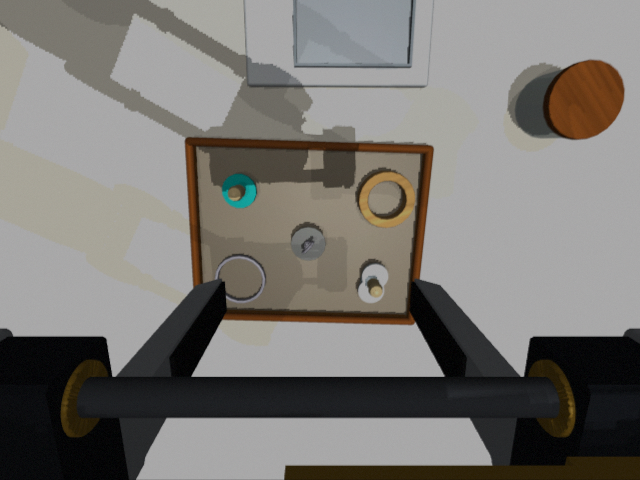

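Request:
apply_moves --moves '[{"tx": -31, "ty": -6, "tz": 50, "turn": 0, "gripper": 0.4}, {"tx": -31, "ty": -6, "tz": 50, "turn": 0, "gripper": 0.4}, {"tx": -32, "ty": -7, "tz": 50, "turn": 0, "gripper": 0.4}, {"tx": 0, "ty": 0, "tz": 50, "turn": 0, "gripper": 0.4}, {"tx": 0, "ty": 0, "tz": 10, "turn": 0, "gripper": 0.4}, {"tx": 0, "ty": 0, "tz": 0, "turn": 0, "gripper": 0.4}]'

```text
t: 3.95
position: [0.4035, -0.2212, 0.0863]
tool_rot: [0.999, -0.036, 0.005, 0.006]
contact_force: [0.8, -0.6, 0.6]
width: 0.411
```

```bash
cat > look.py <<'E'
import sys
from h import *
from scipy.spatial.transform import Rotation as R
s,M=yaw();p=s['position'];print('t',round(s['t'],2),'p',(p*1000).round(1),'yaw',round(np.arctan2(M[1,0],M[0,0]),4),'w',round(s['width'],3),'F',s['contact_force'].round(1),'tilt',M[:2,2].round(3))
for a in sys.argv[1:]:
    if ',' in a:
        g=np.array([float(v) for v in a.split(',')])-p*1000; print('to',a,'txyz',(M.T@g).round(1))
    else:
        c,n=a.split(':'); ci=camera_info(c); cv2.imwrite(f"pics/{n}.png",grab_frame(c)[:,:,::-1])
E
python3 look.py wrist:w2 411,-209,24
```

```text
t 3.95 p [ 403.5 -221.2   86.3] yaw -0.0725 w 0.411 F [ 0.8 -0.6  0.6] tilt [ 0.01  -0.012]
to 411,-209,24 txyz [  5.9 -13.5  62.2]
```

View pics/w2.png

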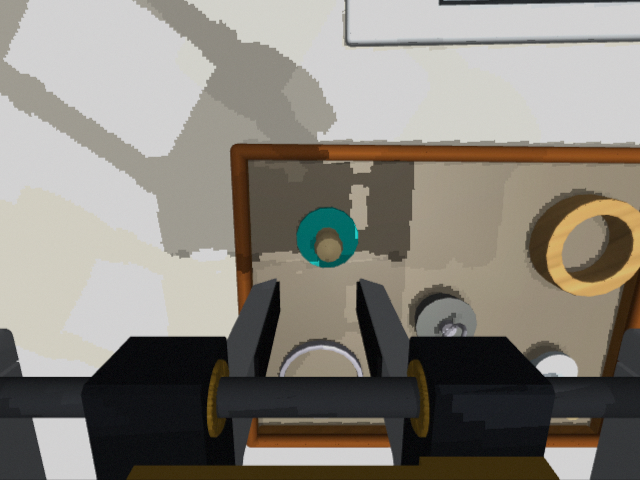

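```bash
python3 - <<'E'
from h import *
ci=camera_info("wrist");print(at(ci,(328,247),.051),at(ci,(327,238),.021),at(ci,(597,246),.028))
E
```

```text
[ 0.41141989 -0.206778    0.051     ] [ 0.41170579 -0.20927935  0.021     ] [ 0.58749038 -0.22605355  0.028     ]
```

Request:
apply_moves --moves '[{"tx": 3, "ty": -7, "tz": 0, "turn": 0, "gripper": 0.4}, {"tx": 3, "ty": -6.5, "tz": 0, "turn": -0.03, "gripper": 0.4}, {"tx": 0, "ty": 0, "tz": 15, "turn": 0, "gripper": 0.4}, {"tx": 0, "ty": 0, "tz": 0, "turn": 0, "gripper": 0.4}]'

```text
t: 4.5
position: [0.4164, -0.2098, 0.0764]
tool_rot: [1.0, -0.019, 0.01, 0.009]
contact_force: [0.3, -0.2, 0.2]
width: 0.398
```

```bash
python3 look.py 411,-209,24
```

```text
t 4.5 p [ 416.4 -209.8   76.4] yaw -0.0376 w 0.398 F [ 0.3 -0.2  0.2] tilt [ 0.02  -0.019]
to 411,-209,24 txyz [-6.5 -1.5 52.3]
```

Request:
apply_moves --moves '[{"tx": 0, "ty": 0, "tz": 0, "turn": 0, "gripper": 0.4}, {"tx": 0, "ty": 0, "tz": 0, "turn": 0, "gripper": 0.4}]'

```text
t: 4.75
position: [0.4177, -0.2098, 0.0777]
tool_rot: [1.0, -0.018, 0.011, 0.01]
contact_force: [0.3, 0.2, -0.2]
width: 0.404
```

```bash
python3 look.py 411,-209,24
```

```text
t 4.75 p [ 417.7 -209.8   77.7] yaw -0.0361 w 0.404 F [ 0.3  0.2 -0.2] tilt [ 0.022 -0.02 ]
to 411,-209,24 txyz [-7.9 -1.6 53.5]
```

Request:
apply_moves --moves '[{"tx": 0, "ty": 0, "tz": 10, "turn": 0, "gripper": 0.4}, {"tx": 0, "ty": 0, "tz": 10, "turn": 0, "gripper": 0.4}]'

```text
t: 5.0
position: [0.4189, -0.2108, 0.0577]
tool_rot: [1.0, -0.018, 0.012, 0.011]
contact_force: [0.3, 0.1, 0.3]
width: 0.399
```

```bash
python3 look.py 411,-209,24
```

```text
t 5.0 p [ 418.9 -210.8   57.7] yaw -0.0359 w 0.399 F [0.3 0.1 0.3] tilt [ 0.024 -0.022]
to 411,-209,24 txyz [-8.8 -2.2 33.5]
```

```bash
python3 - <<'E'
from h import *
for k in range(5):
    s,M=yaw(); print(s['t'],s['qpos'].round(4),s['qd'].round(3),(s['position']*1000).round(1),M[:2,2].round(4),s['effort'].round(2)); grab_frame("wrist")
E
```

```text
5.0 [-0.6116  0.2409  1.9717 -0.0048  0.8966 -0.5724] [-0.     0.11   0.105 -0.    -0.224 -0.   ] [ 418.9 -210.8   57.7] [ 0.0244 -0.0217] [ 5.000e-02 -3.355e+01 -1.844e+01  3.000e-02  7.000e-02  0.000e+00]
5.05 [-0.6117  0.2424  1.9733 -0.0049  0.896  -0.5724] [ 0.    -0.003 -0.008 -0.001  0.045  0.001] [ 418.1 -210.3   56.5] [ 0.0224 -0.0203] [ 8.000e-02 -3.498e+01 -1.933e+01  3.000e-02 -2.600e-01  0.000e+00]
5.1 [-0.6117  0.2419  1.9726 -0.0048  0.8975 -0.5725] [-0.    -0.011 -0.016  0.     0.018  0.001] [ 418.  -210.3   56.9] [ 0.022  -0.0201] [-1.000e-02 -3.265e+01 -1.820e+01  3.000e-02 -2.500e-01  0.000e+00]
5.15 [-0.6117  0.2414  1.9718 -0.0048  0.898  -0.5725] [ 0.    -0.009 -0.016  0.     0.005  0.001] [ 418.4 -210.5   57.4] [ 0.0227 -0.0205] [ 0.000e+00 -3.245e+01 -1.787e+01  3.000e-02 -1.300e-01  0.000e+00]
5.2 [-0.6116  0.241   1.9712 -0.0049  0.8983 -0.5724] [ 0.001 -0.007 -0.009 -0.001 -0.001  0.   ] [ 418.6 -210.7   57.8] [ 0.0233 -0.021 ] [ 1.000e-02 -3.244e+01 -1.784e+01  3.000e-02 -1.000e-01  0.000e+00]
```

Request:
apply_moves --moves '[{"tx": 0, "ty": 0, "tz": 0, "turn": 0, "gripper": 0.4}]'

```text
t: 5.38
position: [0.4191, -0.211, 0.0582]
tool_rot: [1.0, -0.018, 0.012, 0.011]
contact_force: [-0.1, 0.3, 0.4]
width: 0.402
```

```bash
python3 - <<'E'
from h import *
for k in range(3):
    s,M=yaw(); print(s['t'],s['qpos'].round(4),s['qd'].round(3),(s['position']*1000).round(1),M[:2,2].round(4),s['effort'].round(2)); grab_frame("wrist")
E
```

```text
5.375 [-0.6117  0.2406  1.9705 -0.0048  0.8983 -0.5724] [-0.     0.002  0.    -0.002 -0.     0.002] [ 419.1 -211.    58.2] [ 0.0242 -0.0216] [ 0.000e+00 -3.257e+01 -1.801e+01  3.000e-02 -1.100e-01  0.000e+00]
5.425 [-0.6117  0.2405  1.9705 -0.0048  0.8983 -0.5724] [-0.    -0.001  0.002 -0.     0.001 -0.001] [ 419.1 -211.    58.3] [ 0.0243 -0.0216] [ 0.000e+00 -3.264e+01 -1.806e+01  3.000e-02 -1.100e-01  0.000e+00]
5.475 [-0.6117  0.2404  1.9705 -0.0049  0.8983 -0.5724] [ 0.    -0.002 -0.     0.    -0.002 -0.002] [ 419.  -211.    58.3] [ 0.0243 -0.0217] [-1.000e-02 -3.260e+01 -1.806e+01  3.000e-02 -1.100e-01  0.000e+00]
```

Request:
apply_moves --moves '[{"tx": -4, "ty": -1, "tz": 5, "turn": 0, "gripper": 0.4}, {"tx": -4, "ty": -1, "tz": 5, "turn": 0, "gripper": 0.4}, {"tx": 0, "ty": 0, "tz": 0, "turn": 0, "gripper": 0.4}]'

```text
t: 5.9
position: [0.4105, -0.2085, 0.0474]
tool_rot: [1.0, -0.018, 0.012, 0.011]
contact_force: [0.8, -0.8, -0.7]
width: 0.4
```

```bash
python3 look.py 411,-209,24
```

```text
t 5.9 p [ 410.5 -208.5   47.4] yaw -0.036 w 0.4 F [ 0.8 -0.8 -0.7] tilt [ 0.024 -0.021]
to 411,-209,24 txyz [-0.   0.  23.4]
```

Request:
apply_moves --moves '[{"tx": 0, "ty": 0, "tz": 11, "turn": 0, "gripper": 0.4}, {"tx": 0, "ty": 0, "tz": 11, "turn": 0, "gripper": 0.4}, {"tx": 0, "ty": 0, "tz": 0, "turn": 0, "gripper": 0.4}, {"tx": 0, "ty": 0, "tz": 0, "turn": 0, "gripper": 0}, {"tx": 0, "ty": 0, "tz": 0, "turn": 0, "gripper": 0}, {"tx": 0, "ty": 0, "tz": 0, "turn": 0, "gripper": 0}, {"tx": 0, "ty": 0, "tz": 0, "turn": 0, "gripper": 0}]'

```text
t: 6.78
position: [0.4114, -0.2093, 0.0238]
tool_rot: [1.0, -0.018, 0.012, 0.011]
contact_force: [-0.8, 0.4, -0.5]
width: 0.169
```

```bash
python3 look.py scene:s2
```

```text
t 6.78 p [ 411.4 -209.3   23.8] yaw -0.036 w 0.169 F [-0.8  0.4 -0.5] tilt [ 0.024 -0.022]
```

View pics/s2.png

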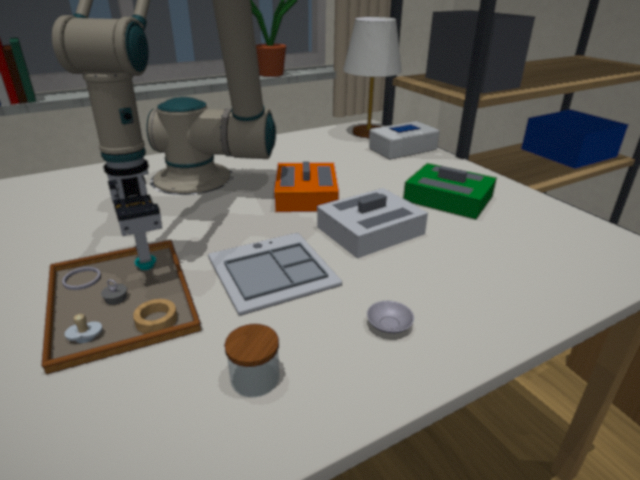

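Request:
apply_moves --moves '[{"tx": 0, "ty": 0, "tz": -20, "turn": 0, "gripper": 0}, {"tx": 0, "ty": 0, "tz": -25, "turn": 0, "gripper": 0}, {"tx": 0, "ty": 0, "tz": -20, "turn": 0, "gripper": 0}, {"tx": 13, "ty": -33, "tz": 0, "turn": 0, "gripper": 0}, {"tx": 13, "ty": -33, "tz": 0, "turn": 0, "gripper": 0}, {"tx": 13, "ty": -33, "tz": 0, "turn": 0, "gripper": 0}, {"tx": 13, "ty": -33, "tz": 0, "turn": 0, "gripper": 0}, {"tx": 13, "ty": -33, "tz": 0, "turn": 0, "gripper": 0}, {"tx": 13, "ty": -33, "tz": 0, "turn": 0, "gripper": 0}, {"tx": 13, "ty": -33, "tz": 0, "turn": 0, "gripper": 0}, {"tx": 6, "ty": -20, "tz": 0, "turn": 0, "gripper": 0}, {"tx": 0, "ty": 0, "tz": 0, "turn": 0, "gripper": 0}, {"tx": 0, "ty": 0, "tz": 0, "turn": 0, "gripper": 0}]'

```text
t: 8.45
position: [0.52, 0.0457, 0.0893]
tool_rot: [1.0, -0.019, 0.014, 0.012]
contact_force: [-0.5, -0.8, -0.2]
width: 0.173
```

```bash
python3 look.py wrist:w3 523,54,31
```

```text
t 8.45 p [520.   45.7  89.3] yaw -0.0375 w 0.173 F [-0.5 -0.8 -0.2] tilt [ 0.028 -0.024]
to 523,54,31 txyz [ 1.  -9.7 58.2]
```

View pics/w3.png

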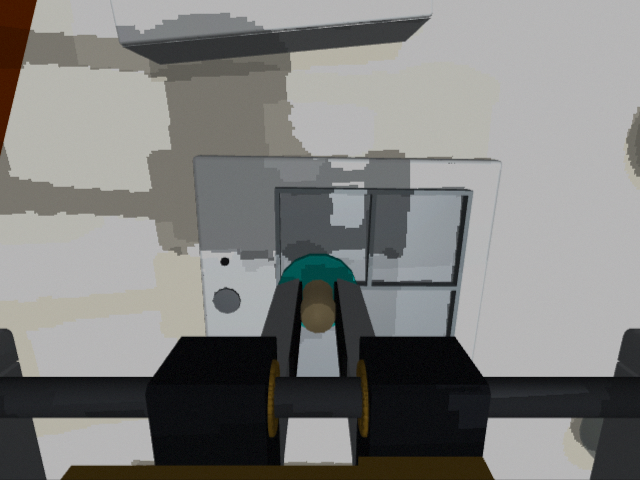

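```bash
python3 - <<'E'
from h import *
ci=camera_info("wrist")
for p in [(276,188),(471,190),(370,190),(368,285),(457,286)]: print(p,at(ci,p,.02).round(4))
from scipy.spatial.transform import Rotation as R
c=np.array([.5531,.0051]);a=-.043;Rm=np.array([[np.cos(a),-np.sin(a)],[np.sin(a),np.cos(a)]])
for q in [(-.0655,.083),(.0655,.083),(0,.083),(0,.0135),(.0655,.0135)]:
    w=c+Rm@np.array(q); print(q,w.round(4),proj(ci,[w[0],w[1],.02]).round(1))
E
```

```text
(276, 188) [0.4967 0.0913 0.02  ]
(471, 190) [0.6243 0.0846 0.02  ]
(370, 190) [0.5577 0.0874 0.02  ]
(368, 285) [0.5564 0.0207 0.02  ]
(457, 286) [0.6196 0.0168 0.02  ]
(-0.0655, 0.083) [0.4912 0.0908] [[267.6 189. ]]
(0.0655, 0.083) [0.6221 0.0852] [[467.7 189.2]]
(0, 0.083) [0.5567 0.088 ] [[368.4 189.1]]
(0, 0.0135) [0.5537 0.0186] [[364.2 288. ]]
(0.0655, 0.0135) [0.6191 0.0158] [[456.3 287.4]]
```

Request:
apply_moves --moves '[{"tx": 2, "ty": -10, "tz": 15, "turn": 0, "gripper": 0}, {"tx": 0, "ty": 0, "tz": 15, "turn": 0, "gripper": 0}, {"tx": 0, "ty": 0, "tz": 15, "turn": 0, "gripper": 0}, {"tx": 0, "ty": 0, "tz": 0, "turn": 0, "gripper": 0}]'

```text
t: 9.0
position: [0.5225, 0.0533, 0.0407]
tool_rot: [1.0, -0.021, 0.013, 0.012]
contact_force: [-0.1, 0.0, -0.0]
width: 0.171
```

```bash
python3 look.py 524.5,54.5,30.5
```

```text
t 9.0 p [522.5  53.3  40.7] yaw -0.0426 w 0.171 F [-0.1  0.  -0. ] tilt [ 0.026 -0.024]
to 524.5,54.5,30.5 txyz [ 1.7 -1.6 10.2]
```

Request:
apply_moves --moves '[{"tx": 1.5, "ty": -1, "tz": 6, "turn": 0, "gripper": 0}, {"tx": 0, "ty": 0, "tz": 4.5, "turn": 0, "gripper": 0}, {"tx": 0, "ty": 0, "tz": 0, "turn": 0, "gripper": 0}, {"tx": 0, "ty": 0, "tz": 0, "turn": 0, "gripper": 0.4}, {"tx": 0, "ty": 0, "tz": 0, "turn": 0, "gripper": 0.4}, {"tx": 0, "ty": 0, "tz": 0, "turn": 0, "gripper": 0.4}]'

```text
t: 9.75
position: [0.5255, 0.0538, 0.0306]
tool_rot: [1.0, -0.022, 0.015, 0.012]
contact_force: [0.2, -0.2, 0.4]
width: 0.393
```

Request:
apply_moves --moves '[{"tx": 0, "ty": 0, "tz": -20, "turn": 0, "gripper": 0.4}, {"tx": 0, "ty": 0, "tz": -25, "turn": 0, "gripper": 0.4}, {"tx": 0, "ty": 0, "tz": -25, "turn": 0, "gripper": 0.4}, {"tx": 0, "ty": 0, "tz": 0, "turn": 0, "gripper": 0.4}]'

```text
t: 10.25
position: [0.5231, 0.0556, 0.1023]
tool_rot: [1.0, -0.022, 0.014, 0.011]
contact_force: [0.4, 0.5, 0.3]
width: 0.395
```

```bash
python3 look.py wrist:w4 570.5,-336,100
```

```text
t 10.25 p [523.1  55.6 102.3] yaw -0.0434 w 0.395 F [0.4 0.5 0.3] tilt [ 0.028 -0.024]
to 570.5,-336,100 txyz [ 64.2 388.9  12.9]
```

View pics/w4.png

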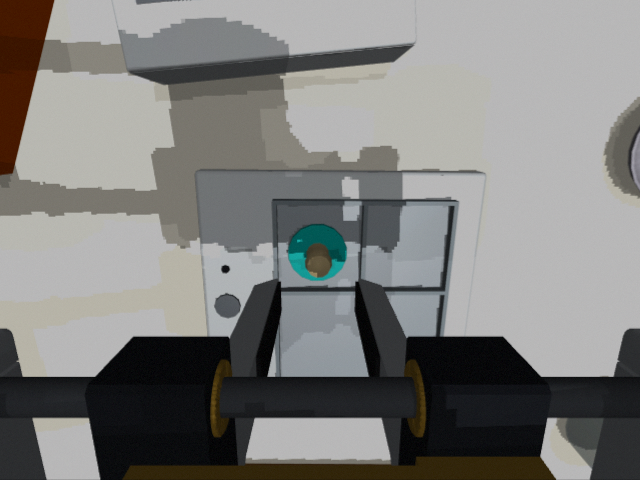

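Request:
apply_moves --moves '[{"tx": 6, "ty": 35, "tz": 0, "turn": 0, "gripper": 0.4}, {"tx": 8, "ty": 45, "tz": 0, "turn": 0, "gripper": 0.4}, {"tx": 8, "ty": 50, "tz": 0, "turn": 0, "gripper": 0.4}, {"tx": 8, "ty": 50, "tz": 0, "turn": 0, "gripper": 0.4}, {"tx": 8, "ty": 50, "tz": 0, "turn": 0, "gripper": 0.4}, {"tx": 8, "ty": 50, "tz": 0, "turn": 0, "gripper": 0.4}, {"tx": 8, "ty": 45, "tz": 0, "turn": 0, "gripper": 0.4}, {"tx": 8, "ty": 35, "tz": 0, "turn": 0, "gripper": 0.4}, {"tx": 0, "ty": 15, "tz": 0, "turn": 0, "gripper": 0.4}, {"tx": 0, "ty": 0, "tz": 0, "turn": 0, "gripper": 0.4}, {"tx": 0, "ty": 0, "tz": 0, "turn": 0, "gripper": 0.4}]'

```text
t: 11.68
position: [0.5608, -0.3274, 0.0931]
tool_rot: [1.0, -0.021, 0.002, 0.005]
contact_force: [-0.6, -0.5, -0.6]
width: 0.404
```

```bash
python3 look.py wrist:w5 570.5,-336,50;python3 - <<'E'
from h import *
ci=camera_info("wrist"); print(proj(ci,[[.5705,-.336,.051],[.5705,-.336,.021]]))
E
```

```text
t 11.68 p [ 560.8 -327.4   93.1] yaw -0.0414 w 0.404 F [-0.6 -0.5 -0.6] tilt [ 0.004 -0.01 ]
to 570.5,-336,50 txyz [ 9.9  7.7 43.2]
[[333.72358011 280.57447514]
 [331.81845204 264.96655431]]
```

View pics/w5.png

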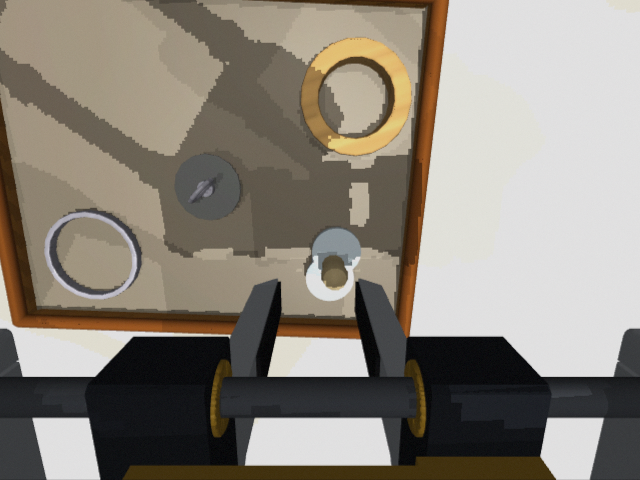

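Request:
apply_moves --moves '[{"tx": 5, "ty": 4, "tz": 12, "turn": 0, "gripper": 0.4}, {"tx": 5, "ty": 4, "tz": 15, "turn": 0, "gripper": 0.4}, {"tx": 0, "ty": 0, "tz": 15, "turn": 0, "gripper": 0.4}, {"tx": 0, "ty": 0, "tz": 0, "turn": 0, "gripper": 0.4}, {"tx": 0, "ty": 0, "tz": 0, "turn": 0, "gripper": 0.4}]'

```text
t: 12.35
position: [0.5712, -0.3334, 0.0477]
tool_rot: [1.0, -0.019, 0.001, 0.004]
contact_force: [1.2, 0.9, 0.4]
width: 0.396
```

```bash
python3 look.py wrist:w6 570.5,-336,24
```

```text
t 12.35 p [ 571.2 -333.4   47.7] yaw -0.0378 w 0.396 F [1.2 0.9 0.4] tilt [ 0.002 -0.009]
to 570.5,-336,24 txyz [-0.7  2.5 23.7]
```

View pics/w6.png

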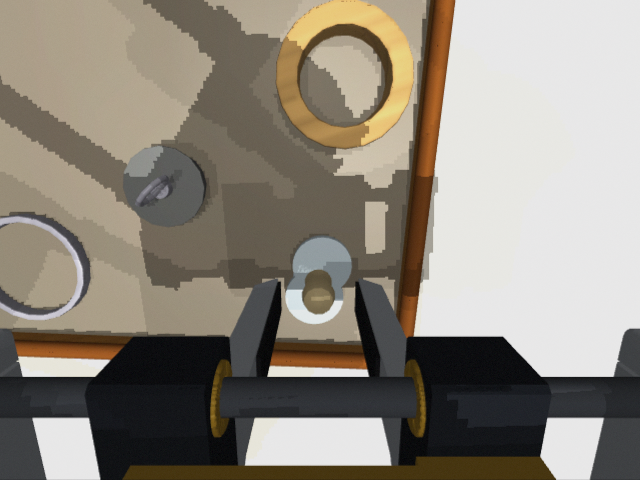

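Request:
apply_moves --moves '[{"tx": 0, "ty": 2.5, "tz": 11, "turn": 0, "gripper": 0.4}, {"tx": 0, "ty": 0, "tz": 12, "turn": 0, "gripper": 0.4}, {"tx": 0, "ty": 0, "tz": 0, "turn": 0, "gripper": 0.4}, {"tx": 0, "ty": 0, "tz": 0, "turn": 0, "gripper": 0}, {"tx": 0, "ty": 0, "tz": 0, "turn": 0, "gripper": 0}, {"tx": 0, "ty": 0, "tz": 0, "turn": 0, "gripper": 0}, {"tx": 0, "ty": 0, "tz": 0, "turn": 0, "gripper": 0}]'

```text
t: 13.28
position: [0.5715, -0.3368, 0.0244]
tool_rot: [1.0, -0.019, 0.002, 0.005]
contact_force: [0.3, 1.1, -0.5]
width: 0.17
```

```bash
python3 look.py 588.5,52,92
```

```text
t 13.28 p [ 571.5 -336.8   24.4] yaw -0.0381 w 0.17 F [ 0.3  1.1 -0.5] tilt [ 0.004 -0.01 ]
to 588.5,52,92 txyz [   2.5 -388.5  -71.3]
```

Request:
apply_moves --moves '[{"tx": 0, "ty": 0, "tz": -20, "turn": 0, "gripper": 0}, {"tx": 0, "ty": 0, "tz": -25, "turn": 0, "gripper": 0}, {"tx": 0, "ty": 0, "tz": -25, "turn": 0, "gripper": 0}, {"tx": 0, "ty": -20, "tz": -4, "turn": 0, "gripper": 0}, {"tx": 0, "ty": -40, "tz": 0, "turn": 0, "gripper": 0}, {"tx": 0, "ty": -45, "tz": 0, "turn": 0, "gripper": 0}, {"tx": 0, "ty": -45, "tz": 0, "turn": 0, "gripper": 0}, {"tx": 0, "ty": -45, "tz": 0, "turn": 0, "gripper": 0}, {"tx": 0, "ty": -45, "tz": 0, "turn": 0, "gripper": 0}, {"tx": 0, "ty": -45, "tz": 0, "turn": 0, "gripper": 0}, {"tx": 0, "ty": -45, "tz": 0, "turn": 0, "gripper": 0}, {"tx": 0, "ty": -35, "tz": 0, "turn": 0, "gripper": 0}, {"tx": 0, "ty": -15, "tz": 0, "turn": 0, "gripper": 0}, {"tx": 0, "ty": 0, "tz": 0, "turn": 0, "gripper": 0}, {"tx": 0, "ty": 0, "tz": 0, "turn": 0, "gripper": 0}]'

```text
t: 15.15
position: [0.5748, 0.0676, 0.0888]
tool_rot: [1.0, -0.018, -0.006, 0.001]
contact_force: [0.1, -0.1, -0.9]
width: 0.169
```

```bash
python3 look.py wrist:w7 588.5,52,50
```

```text
t 15.15 p [574.8  67.6  88.8] yaw -0.0358 w 0.169 F [ 0.1 -0.1 -0.9] tilt [-0.012 -0.002]
to 588.5,52,50 txyz [14.8 15.  38.6]
```

View pics/w7.png

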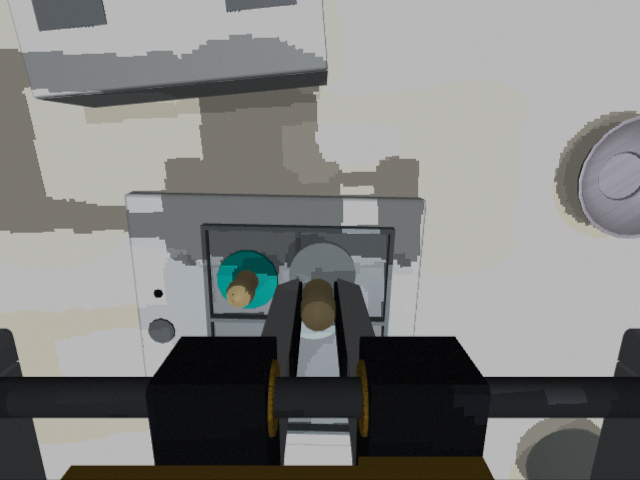

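Request:
apply_moves --moves '[{"tx": 8, "ty": 8, "tz": 0, "turn": 0, "gripper": 0}, {"tx": 7, "ty": 7, "tz": 0, "turn": 0, "gripper": 0}, {"tx": 0, "ty": 0, "tz": 15, "turn": 0, "gripper": 0}, {"tx": 0, "ty": 0, "tz": 15, "turn": 0, "gripper": 0}, {"tx": 0, "ty": 0, "tz": 12, "turn": 0, "gripper": 0}, {"tx": 0, "ty": 0, "tz": 0, "turn": 0, "gripper": 0}, {"tx": 0, "ty": 0, "tz": 0, "turn": 0, "gripper": 0}]'

```text
t: 16.08
position: [0.5892, 0.0474, 0.0422]
tool_rot: [1.0, -0.02, -0.007, 0.001]
contact_force: [-0.5, 0.0, -0.4]
width: 0.17
```

```bash
python3 look.py 588.5,52,31
```

```text
t 16.07 p [589.2  47.4  42.2] yaw -0.0409 w 0.17 F [-0.5  0.  -0.4] tilt [-0.015 -0.002]
to 588.5,52,31 txyz [-0.7 -4.6 11.2]
```

Request:
apply_moves --moves '[{"tx": 0, "ty": -4, "tz": 6, "turn": 0, "gripper": 0}, {"tx": 0, "ty": 0, "tz": 5, "turn": 0, "gripper": 0}, {"tx": 0, "ty": 0, "tz": 0, "turn": 0, "gripper": 0}, {"tx": 0, "ty": 0, "tz": 0, "turn": 0, "gripper": 0.4}, {"tx": 0, "ty": 0, "tz": 0, "turn": 0, "gripper": 0.4}, {"tx": 0, "ty": 0, "tz": 0, "turn": 0, "gripper": 0.4}]'

```text
t: 16.82
position: [0.5902, 0.052, 0.0319]
tool_rot: [1.0, -0.02, -0.006, 0.001]
contact_force: [-0.5, 0.5, 0.2]
width: 0.397
```

Request:
apply_moves --moves '[{"tx": 0, "ty": 0, "tz": -20, "turn": 0, "gripper": 0.4}, {"tx": 0, "ty": 0, "tz": -25, "turn": 0, "gripper": 0.4}, {"tx": 0, "ty": 0, "tz": -25, "turn": 0, "gripper": 0.4}, {"tx": 0, "ty": 0, "tz": 0, "turn": 0, "gripper": 0.4}]'

```text
t: 17.32
position: [0.5909, 0.052, 0.1035]
tool_rot: [1.0, -0.02, -0.006, 0.001]
contact_force: [-0.6, -0.1, -0.1]
width: 0.403
```

```bash
python3 look.py wrist:w8 586.5,-227,100 557.5,-226,100
```

```text
t 17.32 p [590.9  52.  103.5] yaw -0.0405 w 0.403 F [-0.6 -0.1 -0.1] tilt [-0.012 -0.002]
to 586.5,-227,100 txyz [  6.9 278.9   4.1]
to 557.5,-226,100 txyz [-22.1 279.1   4.5]
```

View pics/w8.png

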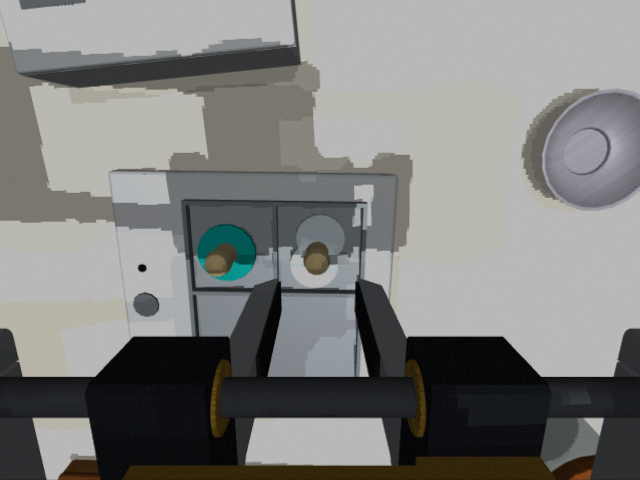

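Request:
apply_moves --moves '[{"tx": -2, "ty": 20, "tz": 0, "turn": 0, "gripper": 0.4}, {"tx": -3, "ty": 40, "tz": 0, "turn": 0, "gripper": 0.4}, {"tx": -3, "ty": 45, "tz": 0, "turn": 0, "gripper": 0.4}, {"tx": -4, "ty": 45, "tz": 0, "turn": 0, "gripper": 0.4}, {"tx": -4, "ty": 45, "tz": 0, "turn": 0, "gripper": 0.4}, {"tx": -3, "ty": 40, "tz": 0, "turn": 0, "gripper": 0.4}, {"tx": -3, "ty": 20, "tz": 0, "turn": 0, "gripper": 0.4}, {"tx": 0, "ty": 10, "tz": 0, "turn": 0, "gripper": 0.4}, {"tx": 0, "ty": 0, "tz": 0, "turn": 0, "gripper": 0.4}, {"tx": 0, "ty": 0, "tz": 0, "turn": 0, "gripper": 0.4}]'

```text
t: 18.62
position: [0.5455, -0.2265, 0.0915]
tool_rot: [1.0, -0.021, -0.018, -0.0]
contact_force: [1.0, -0.2, 0.3]
width: 0.399
```

```bash
python3 look.py wrist:w9 558,-226,50;python3 - <<'E'
from h import *
ci=camera_info("wrist"); 
for r in models.silhouettes("wrist","teether")[:2]:
    c,sz,a=cv2.minAreaRect(cv2.findNonZero(r['pixels'].astype(np.uint8))); print(r['conf'],c,sz,at(ci,c,.026))
print(proj(ci,[.5865,-.2265,.028]))
E
```

```text
t 18.62 p [ 545.5 -226.5   91.5] yaw -0.0419 w 0.399 F [ 1.  -0.2  0.3] tilt [-0.036  0.001]
to 558,-226,50 txyz [14. -1. 41.]
0.91 (384.60809326171875, 252.64865112304688) (102.41539764404297, 96.31311798095703) [ 0.58793824 -0.22428892  0.026     ]
0.56 (299.0, 28.5) (57.0, 338.0) [ 0.53809404 -0.08741852  0.026     ]
[[382.81631699 256.7595619 ]]
```

View pics/w9.png

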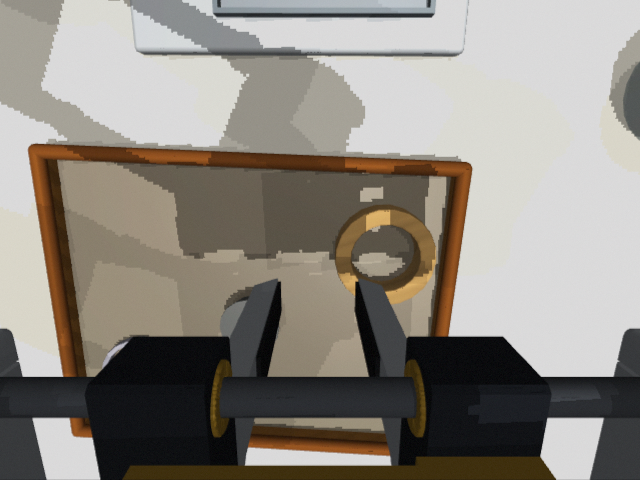

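Request:
apply_moves --moves '[{"tx": 7, "ty": -1, "tz": 0, "turn": 0, "gripper": 0.4}, {"tx": 7, "ty": 0, "tz": 0, "turn": 0, "gripper": 0.4}, {"tx": 0, "ty": 0, "tz": 25, "turn": 0, "gripper": 0.4}, {"tx": 0, "ty": 0, "tz": 20, "turn": 0, "gripper": 0.4}, {"tx": 0, "ty": 0, "tz": 0, "turn": 0, "gripper": 0.4}, {"tx": 0, "ty": 0, "tz": 0, "turn": 0, "gripper": 0.4}]'

```text
t: 19.48
position: [0.5635, -0.2238, 0.0469]
tool_rot: [1.0, -0.018, -0.015, 0.001]
contact_force: [0.3, -0.1, 0.2]
width: 0.398
```

```bash
python3 look.py wrist:w10 558.5,-225.5,11
```

```text
t 19.48 p [ 563.5 -223.8   46.9] yaw -0.0366 w 0.398 F [ 0.3 -0.1  0.2] tilt [-0.03  -0.001]
to 558.5,-225.5,11 txyz [-3.9  1.8 36. ]
```

View pics/w10.png

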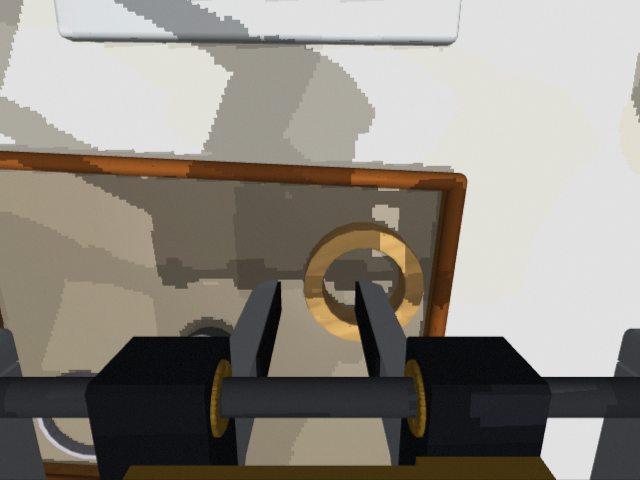

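Request:
apply_moves --moves '[{"tx": -4, "ty": 2, "tz": 8, "turn": 0, "gripper": 0.4}, {"tx": 0, "ty": 0, "tz": 9, "turn": 0, "gripper": 0.4}, {"tx": 0, "ty": 0, "tz": 9, "turn": 0, "gripper": 0.4}, {"tx": 0, "ty": 0, "tz": 9, "turn": 0, "gripper": 0.4}, {"tx": 0, "ty": 0, "tz": 0, "turn": 0, "gripper": 0.4}]'

```text
t: 20.15
position: [0.5584, -0.2261, 0.0108]
tool_rot: [1.0, -0.018, -0.014, 0.001]
contact_force: [0.4, 0.3, -0.1]
width: 0.398
```

```bash
python3 look.py wrist:w11 558.5,-225.5,11
```

```text
t 20.15 p [ 558.4 -226.1   10.8] yaw -0.0369 w 0.398 F [ 0.4  0.3 -0.1] tilt [-0.029 -0.002]
to 558.5,-225.5,11 txyz [ 0.1 -0.6 -0.2]
```

View pics/w11.png

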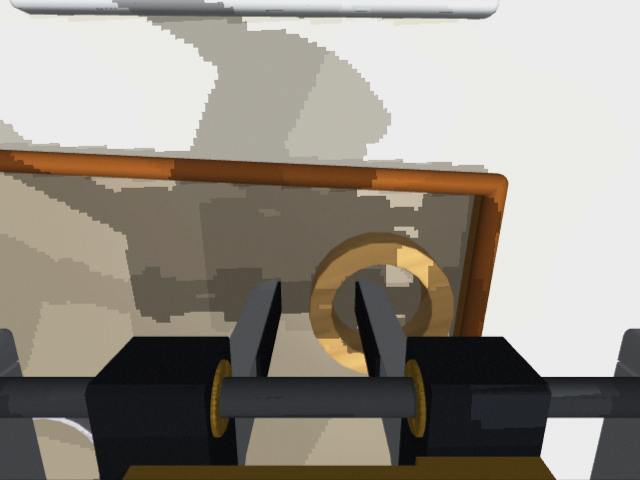

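Request:
apply_moves --moves '[{"tx": 0, "ty": 0, "tz": 0, "turn": 0, "gripper": 0}, {"tx": 0, "ty": 0, "tz": 0, "turn": 0, "gripper": 0}, {"tx": 0, "ty": 0, "tz": 0, "turn": 0, "gripper": 0}, {"tx": 0, "ty": 0, "tz": 0, "turn": 0, "gripper": 0}, {"tx": 0, "ty": 0, "tz": -15, "turn": 0, "gripper": 0}, {"tx": 0, "ty": 0, "tz": -25, "turn": 0, "gripper": 0}, {"tx": 0, "ty": 0, "tz": -25, "turn": 0, "gripper": 0}, {"tx": 0, "ty": 0, "tz": 0, "turn": 0, "gripper": 0}]'

```text
t: 21.2
position: [0.562, -0.2267, 0.0814]
tool_rot: [1.0, -0.018, -0.012, 0.002]
contact_force: [0.3, 0.2, -1.5]
width: 0.102
```

```bash
python3 look.py wrist:w12 524.5,-27,80
```

```text
t 21.2 p [ 562.  -226.7   81.4] yaw -0.0368 w 0.102 F [ 0.3  0.2 -1.5] tilt [-0.025 -0.004]
to 524.5,-27,80 txyz [ -44.7 -198.2    1.5]
```

View pics/w12.png

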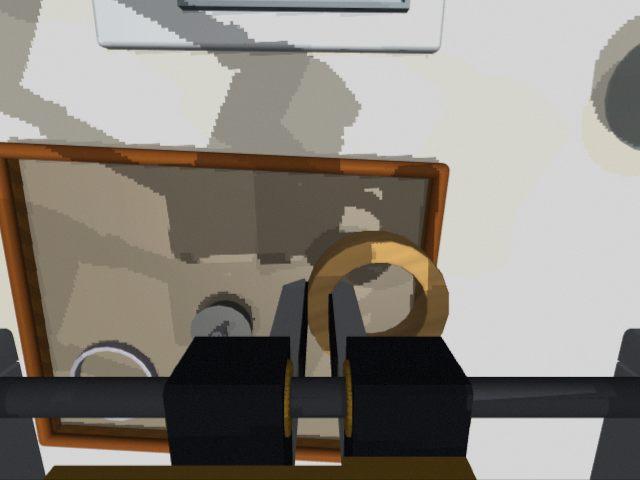

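```bash
python3 - <<'E'
from h import *
ci=camera_info("wrist"); grab_frame("wrist")
for r in models.silhouettes("wrist","teether")[:1]:
    c,sz,a=cv2.minAreaRect(cv2.findNonZero(r['pixels'].astype(np.uint8))); print(r['conf'],c,sz)
print(at(ci,(378,293),.0986))
E
```

```text
0.78 (374.90228271484375, 287.45599365234375) (115.2230224609375, 143.3976287841797)
[ 0.58905189 -0.2179792   0.0986    ]
```

Request:
apply_moves --moves '[{"tx": -4, "ty": -15, "tz": 0, "turn": 0, "gripper": 0}, {"tx": -8, "ty": -30, "tz": 0, "turn": 0, "gripper": 0}, {"tx": -8, "ty": -35, "tz": 0, "turn": 0, "gripper": 0}, {"tx": -8, "ty": -35, "tz": 0, "turn": 0, "gripper": 0}, {"tx": -8, "ty": -35, "tz": 0, "turn": 0, "gripper": 0}, {"tx": -6, "ty": -30, "tz": 0, "turn": 0, "gripper": 0}, {"tx": -3, "ty": -15, "tz": 0, "turn": 0, "gripper": 0}, {"tx": 0, "ty": 0, "tz": 0, "turn": 0, "gripper": 0}, {"tx": 0, "ty": 0, "tz": 0, "turn": 0, "gripper": 0}]'

```text
t: 22.48
position: [0.5124, -0.017, 0.0724]
tool_rot: [1.0, -0.018, -0.023, -0.002]
contact_force: [0.6, 0.2, -0.7]
width: 0.107
```

```bash
python3 look.py wrist:w13 524.5,-27.5,40
```

```text
t 22.48 p [512.4 -17.   72.4] yaw -0.0366 w 0.107 F [ 0.6  0.2 -0.7] tilt [-0.046  0.005]
to 524.5,-27.5,40 txyz [13.9 10.2 31.8]
```

View pics/w13.png

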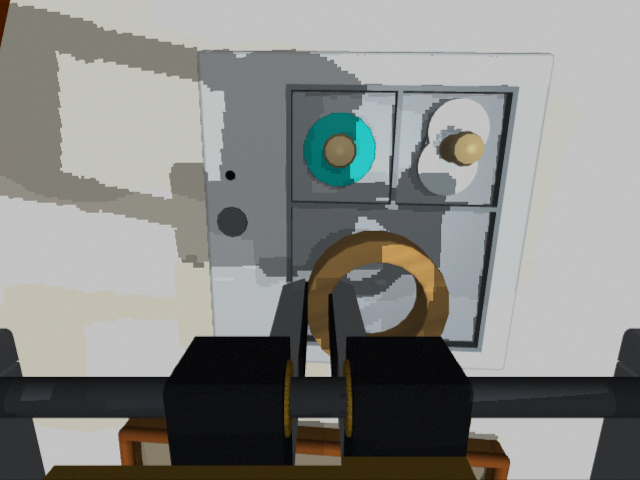

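Request:
apply_moves --moves '[{"tx": 4, "ty": 4, "tz": 0, "turn": 0, "gripper": 0}, {"tx": 5, "ty": 5, "tz": 0, "turn": 0, "gripper": 0}, {"tx": 4, "ty": 4, "tz": 10, "turn": 0, "gripper": 0}, {"tx": 0, "ty": 0, "tz": 12, "turn": 0, "gripper": 0}, {"tx": 0, "ty": 0, "tz": 10, "turn": 0, "gripper": 0}, {"tx": 0, "ty": 0, "tz": 0, "turn": 0, "gripper": 0}, {"tx": 0, "ty": 0, "tz": 0, "turn": 0, "gripper": 0}]'

```text
t: 23.4
position: [0.5243, -0.0338, 0.0364]
tool_rot: [0.999, -0.02, -0.024, -0.002]
contact_force: [0.2, 0.4, 1.3]
width: 0.105
```

```bash
python3 look.py wrist:w14 top:t14 524.5,-31,18
```

```text
t 23.4 p [524.3 -33.8  36.4] yaw -0.0407 w 0.105 F [0.2 0.4 1.3] tilt [-0.048  0.006]
to 524.5,-31,18 txyz [ 0.9 -2.8 18.3]
```

View pics/w14.png

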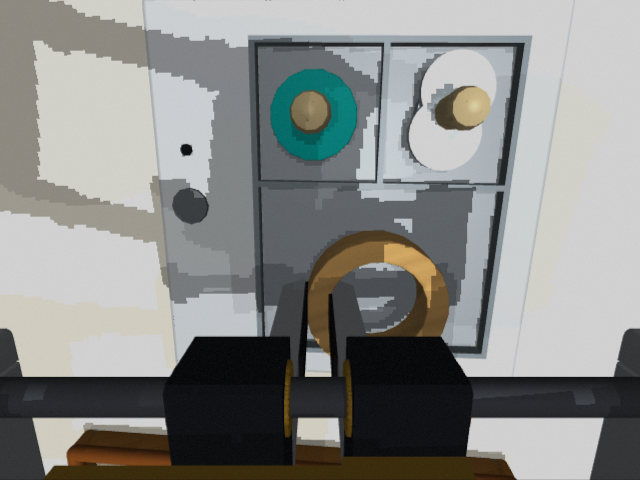

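```bash
python3 - <<'E'
from h import *
ci=camera_info("wrist"); s,M=yaw()
g=cv2.imread("pics/w14.png")
for dy in (-4,0,4,8):
    c=s['position']*1e3+M@np.array([28.5,-dy,0])
    th=np.linspace(0,2*np.pi,120)
    for z in (-10.8,11.2):
        P=np.array([s['position']*1e3+M@np.array([28.5+34*np.cos(t),-dy+34*np.sin(t),-11.2+(11.2-z)-11+11*0]) for t in th])/1e3
        uv=proj(ci,P); print(dy,z,'rows',uv[:,1].min().round(),uv[:,1].max().round(),'cols',uv[:,0].min().round(),uv[:,0].max().round())
E
```

```text
-4 -10.8 rows 238.0 362.0 cols 307.0 441.0
-4 11.2 rows 251.0 388.0 cols 305.0 456.0
0 -10.8 rows 230.0 355.0 cols 307.0 442.0
0 11.2 rows 242.0 381.0 cols 305.0 457.0
4 -10.8 rows 222.0 349.0 cols 307.0 442.0
4 11.2 rows 232.0 373.0 cols 305.0 458.0
8 -10.8 rows 214.0 342.0 cols 307.0 443.0
8 11.2 rows 223.0 366.0 cols 305.0 459.0
```

Request:
apply_moves --moves '[{"tx": 1, "ty": -3, "tz": 0, "turn": 0, "gripper": 0}, {"tx": 0, "ty": -3, "tz": 6, "turn": 0, "gripper": 0}, {"tx": 0, "ty": 0, "tz": 6, "turn": 0, "gripper": 0}, {"tx": 0, "ty": 0, "tz": 6, "turn": 0, "gripper": 0}, {"tx": 0, "ty": 0, "tz": 0, "turn": 0, "gripper": 0}]'

```text
t: 24.12
position: [0.5257, -0.0272, 0.0189]
tool_rot: [1.0, -0.02, -0.023, -0.002]
contact_force: [-1.5, -0.6, 6.8]
width: 0.099
```

```bash
python3 look.py wrist:w15 524.5,-28,17.5
```

```text
t 24.12 p [525.7 -27.2  18.9] yaw -0.0401 w 0.099 F [-1.5 -0.6  6.8] tilt [-0.045  0.005]
to 524.5,-28,17.5 txyz [-1.1  0.8  1.4]
```

View pics/w15.png

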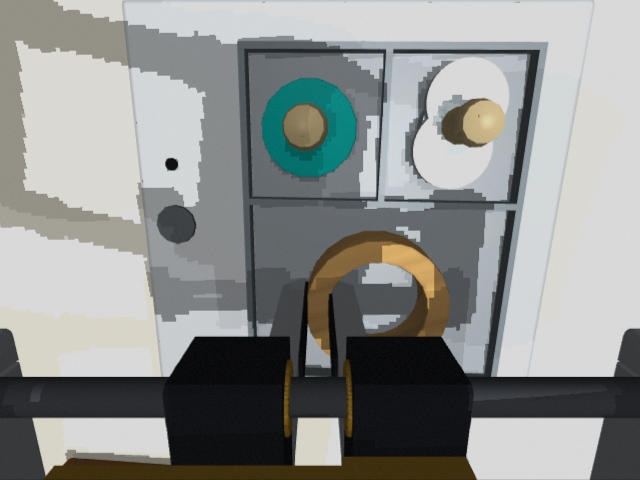

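Request:
apply_moves --moves '[{"tx": 0, "ty": 0, "tz": 0, "turn": 0, "gripper": 0.3}, {"tx": 0, "ty": 0, "tz": 0, "turn": 0, "gripper": 0.3}, {"tx": 0, "ty": 0, "tz": 0, "turn": 0, "gripper": 0.3}]'

```text
t: 24.55
position: [0.5256, -0.0273, 0.0185]
tool_rot: [1.0, -0.02, -0.023, -0.002]
contact_force: [-0.0, -0.6, -0.1]
width: 0.302
```

Request:
apply_moves --moves '[{"tx": 0, "ty": 0, "tz": -15, "turn": 0, "gripper": 0.3}, {"tx": 0, "ty": 0, "tz": -25, "turn": 0, "gripper": 0.3}, {"tx": 0, "ty": 0, "tz": -30, "turn": 0, "gripper": 0.5}, {"tx": 0, "ty": 0, "tz": -40, "turn": 0, "gripper": 0.5}, {"tx": 0, "ty": 0, "tz": -40, "turn": 0, "gripper": 0.5}, {"tx": 0, "ty": 0, "tz": 0, "turn": 0, "gripper": 0.5}]'

```text
t: 25.3
position: [0.5333, -0.0282, 0.1774]
tool_rot: [1.0, -0.02, -0.021, -0.002]
contact_force: [0.6, -0.0, 0.4]
width: 0.499
```

```bash
python3 look.py wrist:w16 top:t16 500,269,170; python3 - <<'E'
from h import *
f=grab_frame("top"); ci=camera_info("top")
cv2.imwrite("pics/t16c.png",cv2.resize(f[170:330,180:500,::-1],None,fx=2.5,fy=2.5,interpolation=cv2.INTER_CUBIC))
for r in models.silhouettes("top","lid")[:4]:
        m=r['pixels'].astype(np.uint8); (c,sz,a)=cv2.minAreaRect(cv2.findNonZero(m))
        print(round(r['conf'],2),np.round(r['point']),np.round(c,1),np.round(sz,1),round(a,1))
E
```

```text
t 25.3 p [533.3 -28.2 177.4] yaw -0.0403 w 0.499 F [ 0.6 -0.   0.4] tilt [-0.042  0.004]
to 500,269,170 txyz [ -45.  -295.6   10.1]
0.83 [261. 352.] [261.1 352.3] [69.3 89. ] 26.6
0.68 [313. 134.] [312.5 134. ] [30. 31.] 90.0
0.63 [127. 265.] [129.2 266.7] [85.3 74.9] 63.0
```

View pics/w16.png

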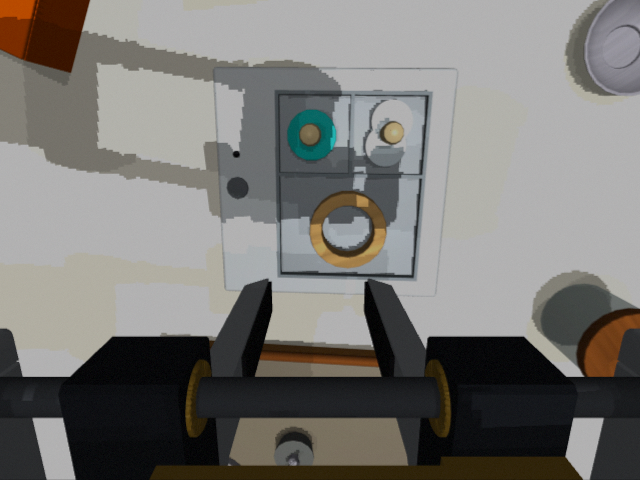

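View pics/t16c.png

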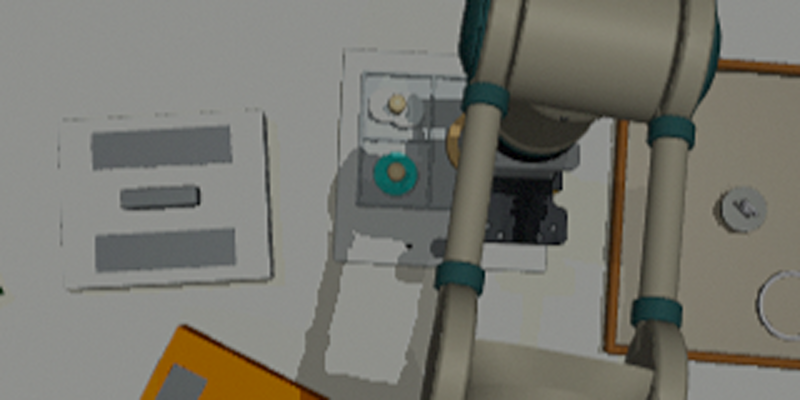

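```bash
python3 - <<'E'
from h import *
ci=camera_info("top")
cc=lambda x,y:(x/2.5+180,y/2.5+170)
print('handle',at(ci,cc(160,196),.084),at(ci,cc(121,197.5),.084),at(ci,cc(200,194.5),.084))
C=np.array([at(ci,cc(*p),.056)[:2] for p in [(60,120),(263,110),(270,279),(67,288)]]); print(C,C.mean(0))
ci=camera_info("wrist")
from scipy.optimize import least_squares
q=np.array([(-65.5,83),(65.5,83),(65.5,-83),(-65.5,-83)])/1e3
W=np.array([at(ci,p,.02)[:2] for p in [(277,92),(430,93),(414,278),(280,276)]])
def r(v):
    c,s=np.cos(v[2]),np.sin(v[2]); return (q@np.array([[c,s],[-s,c]])+v[:2]-W).ravel()
o=least_squares(r,[.55,0,0]); print(W.round(4),o.x.round(4),o.fun.round(4))
E
```

```text
handle [0.49919393 0.26879072 0.084     ] [0.49793817 0.30423285 0.084     ] [0.50044658 0.23244853 0.084     ]
[[0.57272682 0.36774991]
 [0.58148799 0.17755017]
 [0.42399132 0.17047577]
 [0.41619333 0.35815844]] [0.49859987 0.26848357]
[[ 0.4928  0.0894]
 [ 0.6169  0.0828]
 [ 0.6079 -0.075 ]
 [ 0.4848 -0.0705]] [ 0.5506  0.0067 -0.0502] [-0.0035  0.0035  0.0033  0.0035  0.0039 -0.0045 -0.0038 -0.0024]
```

Request:
apply_moves --moves '[{"tx": -3, "ty": -20, "tz": 0, "turn": 0, "gripper": 0.45}, {"tx": -6, "ty": -30, "tz": 0, "turn": 0, "gripper": 0.45}, {"tx": -6, "ty": -35, "tz": 0, "turn": 0, "gripper": 0.45}, {"tx": -6, "ty": -35, "tz": 0, "turn": 0, "gripper": 0.45}, {"tx": -6, "ty": -35, "tz": 0, "turn": 0, "gripper": 0.45}, {"tx": -4, "ty": -35, "tz": 0, "turn": 0, "gripper": 0.45}, {"tx": -4, "ty": -35, "tz": 0, "turn": 0, "gripper": 0.45}, {"tx": -4, "ty": -30, "tz": 0, "turn": 0, "gripper": 0.45}, {"tx": 0, "ty": -20, "tz": 0, "turn": 0, "gripper": 0.45}, {"tx": 0, "ty": 0, "tz": 0, "turn": -0.086, "gripper": 0.45}, {"tx": 0, "ty": 0, "tz": 0, "turn": 0, "gripper": 0.45}, {"tx": 0, "ty": 0, "tz": 0, "turn": 0, "gripper": 0.45}]'

```text
t: 27.0
position: [0.4887, 0.2678, 0.1642]
tool_rot: [0.999, 0.024, -0.04, -0.005]
contact_force: [-0.0, 0.3, -0.1]
width: 0.449
```

```bash
python3 look.py wrist:w17 499,268.7,130
```

```text
t 27.0 p [488.7 267.8 164.2] yaw 0.049 w 0.449 F [-0.   0.3 -0.1] tilt [-0.08   0.008]
to 499,268.7,130 txyz [13.1  0.  33.3]
```

View pics/w17.png

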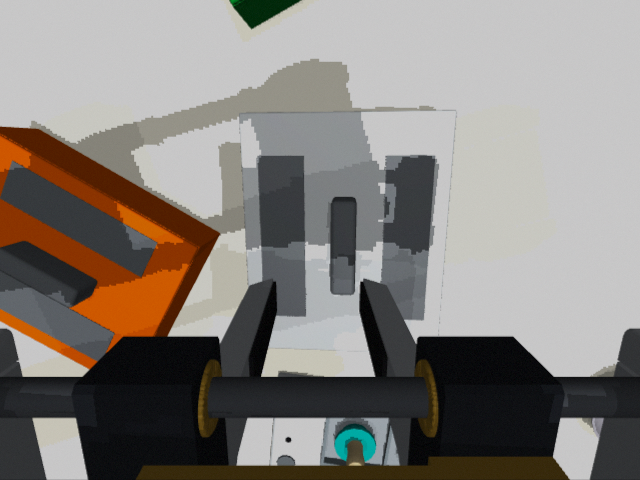

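Request:
apply_moves --moves '[{"tx": 0, "ty": 0, "tz": -60, "turn": 0, "gripper": 0.45}, {"tx": 0, "ty": 0, "tz": -60, "turn": 0, "gripper": 0.45}, {"tx": 0, "ty": 0, "tz": -30, "turn": 0, "gripper": 0.45}, {"tx": 0, "ty": 0, "tz": 0, "turn": 0, "gripper": 0.45}, {"tx": 0, "ty": 0, "tz": 0, "turn": 0, "gripper": 0.45}]'

```text
t: 27.68
position: [0.4998, 0.264, 0.3148]
tool_rot: [0.999, 0.021, -0.043, -0.004]
contact_force: [0.7, -0.9, -0.5]
width: 0.451
```

```bash
python3 look.py 499,268.7,160
```

```text
t 27.68 p [499.8 264.  314.8] yaw 0.0416 w 0.451 F [ 0.7 -0.9 -0.5] tilt [-0.086  0.005]
to 499,268.7,160 txyz [ 12.7  -3.3 154.3]
```

Request:
apply_moves --moves '[{"tx": 0, "ty": 0, "tz": 60, "turn": 0, "gripper": 0.45}, {"tx": 0, "ty": 0, "tz": 50, "turn": 0, "gripper": 0.45}, {"tx": 0, "ty": 0, "tz": 0, "turn": 0, "gripper": 0.45}, {"tx": 0, "ty": 0, "tz": 0, "turn": 0, "gripper": 0.45}]'

```text
t: 28.18
position: [0.4879, 0.2634, 0.1989]
tool_rot: [0.999, 0.02, -0.046, -0.003]
contact_force: [0.6, 0.7, 0.6]
width: 0.451
```

```bash
python3 look.py 499,268.7,160
```

```text
t 28.18 p [487.9 263.4 198.9] yaw 0.0398 w 0.451 F [0.6 0.7 0.6] tilt [-0.092  0.003]
to 499,268.7,160 txyz [14.8 -4.6 37.7]
```

Request:
apply_moves --moves '[{"tx": 50, "ty": -25, "tz": 0, "turn": 0, "gripper": 0.45}, {"tx": 50, "ty": -25, "tz": 0, "turn": 0, "gripper": 0.45}, {"tx": 0, "ty": 0, "tz": 0, "turn": 0, "gripper": 0.45}, {"tx": 0, "ty": 0, "tz": 0, "turn": 0, "gripper": 0.45}]'

```text
t: 28.68
position: [0.5899, 0.319, 0.196]
tool_rot: [0.999, 0.019, -0.042, -0.004]
contact_force: [0.6, -0.0, -0.8]
width: 0.449
```

```bash
python3 look.py
```

```text
t 28.68 p [589.9 319.  196. ] yaw 0.0392 w 0.449 F [ 0.6 -0.  -0.8] tilt [-0.084  0.006]
```

Request:
apply_moves --moves '[{"tx": -50, "ty": 25, "tz": 0, "turn": 0, "gripper": 0.45}, {"tx": -50, "ty": 25, "tz": 0, "turn": 0, "gripper": 0.45}, {"tx": 0, "ty": 0, "tz": 0, "turn": 0, "gripper": 0.45}, {"tx": 0, "ty": 0, "tz": 0, "turn": 0, "gripper": 0.45}]'

```text
t: 29.18
position: [0.4876, 0.2624, 0.2074]
tool_rot: [0.999, 0.019, -0.04, -0.004]
contact_force: [0.0, -0.7, 0.4]
width: 0.456
```

```bash
python3 look.py
```

```text
t 29.18 p [487.6 262.4 207.4] yaw 0.0388 w 0.456 F [ 0.  -0.7  0.4] tilt [-0.08   0.007]
```

Request:
apply_moves --moves '[{"tx": 55, "ty": -25, "tz": 0, "turn": 0, "gripper": 0.45}, {"tx": 55, "ty": -25, "tz": 0, "turn": 0, "gripper": 0.45}, {"tx": 0, "ty": 0, "tz": 0, "turn": 0, "gripper": 0.45}, {"tx": 0, "ty": 0, "tz": 0, "turn": 0, "gripper": 0.45}, {"tx": -55, "ty": 25, "tz": 0, "turn": 0, "gripper": 0.45}, {"tx": -55, "ty": 25, "tz": 0, "turn": 0, "gripper": 0.45}, {"tx": 0, "ty": 0, "tz": 0, "turn": 0, "gripper": 0.45}, {"tx": 0, "ty": 0, "tz": 0, "turn": 0, "gripper": 0.45}, {"tx": 55, "ty": -25, "tz": 0, "turn": 0, "gripper": 0.45}, {"tx": 55, "ty": -25, "tz": 0, "turn": 0, "gripper": 0.45}, {"tx": 0, "ty": 0, "tz": 0, "turn": 0, "gripper": 0.45}, {"tx": 0, "ty": 0, "tz": 0, "turn": 0, "gripper": 0.45}, {"tx": -55, "ty": 25, "tz": 0, "turn": 0, "gripper": 0.45}, {"tx": -55, "ty": 25, "tz": 0, "turn": 0, "gripper": 0.45}, {"tx": 0, "ty": 0, "tz": 0, "turn": 0, "gripper": 0.45}, {"tx": 0, "ty": 0, "tz": 0, "turn": 0, "gripper": 0.45}]'

```text
t: 31.18
position: [0.4839, 0.2609, 0.2067]
tool_rot: [0.999, 0.019, -0.04, -0.004]
contact_force: [0.1, 0.6, -0.1]
width: 0.451
```

```bash
python3 look.py
```

```text
t 31.18 p [483.9 260.9 206.7] yaw 0.0385 w 0.451 F [ 0.1  0.6 -0.1] tilt [-0.079  0.007]
```

Request:
apply_moves --moves '[{"tx": -20, "ty": 6, "tz": 40, "turn": 0, "gripper": 0.45}, {"tx": 15, "ty": -6, "tz": 0, "turn": 0, "gripper": 0.45}, {"tx": 15, "ty": -6, "tz": 0, "turn": 0, "gripper": 0.45}, {"tx": 0, "ty": 0, "tz": 0, "turn": 0, "gripper": 0.45}]'

```text
t: 31.68
position: [0.4925, 0.2686, 0.1651]
tool_rot: [0.999, 0.019, -0.039, -0.004]
contact_force: [0.5, 0.2, -0.4]
width: 0.449
```

```bash
python3 look.py; python3 -c "
from h import *
s=get_state();print(s['qpos'].round(4))"
```

```text
t 31.68 p [492.5 268.6 165.1] yaw 0.0386 w 0.449 F [ 0.5  0.2 -0.4] tilt [-0.078  0.007]
[0.3516 0.3188 1.5479 0.0347 1.3459 0.3045]
```

Request:
apply_moves --moves '[{"tx": 0, "ty": 0, "tz": -20, "turn": 0, "gripper": 0.45}, {"tx": 0, "ty": 0, "tz": -20, "turn": 0, "gripper": 0.45}, {"tx": 0, "ty": 0, "tz": 0, "turn": 0, "gripper": 0.45}]'

```text
t: 32.05
position: [0.4983, 0.2693, 0.207]
tool_rot: [0.999, 0.019, -0.038, -0.005]
contact_force: [0.7, 0.5, -0.1]
width: 0.451
```

```bash
python3 look.py; python3 -c "
from h import *
s=get_state();print(s['qpos'].round(4))"
```

```text
t 32.05 p [498.3 269.3 207. ] yaw 0.0387 w 0.451 F [ 0.7  0.5 -0.1] tilt [-0.076  0.008]
[0.3492 0.3003 1.4687 0.0338 1.4416 0.3054]
```

Request:
apply_moves --moves '[{"tx": 0, "ty": 0, "tz": 0, "turn": -0.175, "gripper": 0.93}, {"tx": 0, "ty": 0, "tz": 0, "turn": -0.175, "gripper": 0.93}, {"tx": 0, "ty": 0, "tz": 0, "turn": -0.175, "gripper": 0.93}, {"tx": 0, "ty": 0, "tz": 0, "turn": -0.175, "gripper": 0.93}, {"tx": 0, "ty": 0, "tz": 0, "turn": -0.175, "gripper": 0.93}, {"tx": 0, "ty": 0, "tz": 0, "turn": -0.175, "gripper": 0.93}, {"tx": 0, "ty": 0, "tz": 0, "turn": -0.175, "gripper": 0.93}, {"tx": 0, "ty": 0, "tz": 0, "turn": -0.175, "gripper": 0.93}, {"tx": 0, "ty": 0, "tz": 0, "turn": -0.175, "gripper": 0.93}, {"tx": 0, "ty": 0, "tz": 0, "turn": 0, "gripper": 0.93}, {"tx": 0, "ty": 0, "tz": 0, "turn": 0, "gripper": 0.93}]'

```text
t: 33.42
position: [0.4974, 0.2691, 0.2009]
tool_rot: [0.674, 0.738, -0.026, -0.033]
contact_force: [-0.6, 0.8, 0.5]
width: 0.929
```

```bash
python3 look.py wrist:w18 499,268.7,120; python3 - <<'E'
from h import *
ci=camera_info("wrist"); print(proj(ci,[[.4987,.2687,.084],[.4975,.3037,.084],[.500,.2337,.084]]))
E
```

```text
t 33.42 p [497.4 269.1 200.9] yaw 1.6613 w 0.929 F [-0.6  0.8  0.5] tilt [-0.083  0.005]
to 499,268.7,120 txyz [-1.6  8.2 80.5]
[[316.06774291 252.81922666]
 [359.04816228 255.0911863 ]
 [272.85319625 250.65607874]]
```

View pics/w18.png

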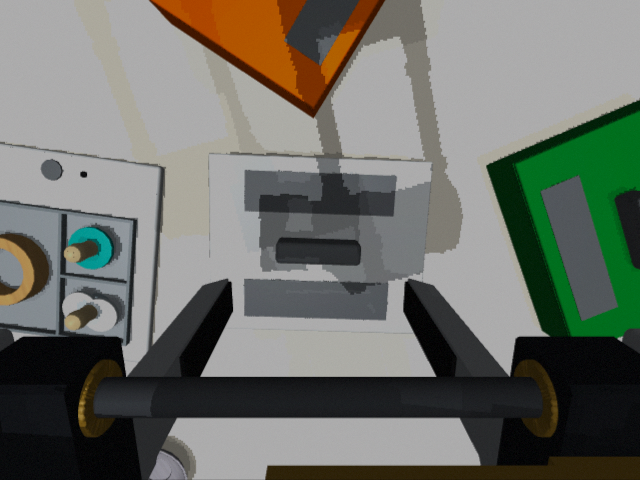

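Request:
apply_moves --moves '[{"tx": 0, "ty": 2, "tz": 20, "turn": 0.044, "gripper": 0.93}, {"tx": 0, "ty": 2, "tz": 20, "turn": 0, "gripper": 0.93}, {"tx": 0, "ty": 2, "tz": 20, "turn": 0, "gripper": 0.93}, {"tx": 0, "ty": 1, "tz": 15, "turn": 0, "gripper": 0.93}, {"tx": 0, "ty": 0, "tz": 0, "turn": 0, "gripper": 0.93}, {"tx": 0, "ty": 0, "tz": 0, "turn": 0, "gripper": 0.93}]'

```text
t: 34.22
position: [0.4994, 0.2704, 0.1244]
tool_rot: [0.693, 0.72, -0.026, -0.031]
contact_force: [0.5, -0.2, 1.5]
width: 0.926
```

```bash
python3 look.py wrist:w19 499,268.7,62; python3 - <<'E'
from h import *
ci=camera_info("wrist"); 
s,M=yaw()
g=cv2.imread("pics/w19.png")
a=.046
for z in (.084,.056):
    q=np.array([(9,35),(9,-35),(-9,-35),(-9,35)])/1e3@np.array([[np.cos(a),np.sin(a)],[-np.sin(a),np.cos(a)]])+[.4987,.2687]
    uv=proj(ci,np.c_[q,[z]*4]); cv2.polylines(g,[uv.round().astype(int)],True,(0,0,255) if z>.06 else (255,0,0),1)
cv2.imwrite("pics/w19o.png",g)
E
```

```text
t 34.23 p [499.4 270.4 124.4] yaw 1.609 w 0.926 F [ 0.5 -0.2  1.5] tilt [-0.08   0.006]
to 499,268.7,62 txyz [-2.3  4.6 62.2]
```

View pics/w19o.png

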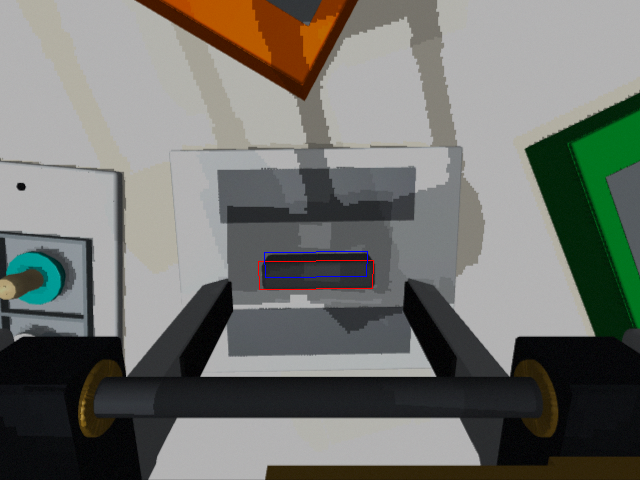

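Request:
apply_moves --moves '[{"tx": -2, "ty": 1, "tz": 12, "turn": 0, "gripper": 0.93}, {"tx": 0, "ty": 1, "tz": 12, "turn": 0, "gripper": 0.93}, {"tx": 0, "ty": 1, "tz": 8, "turn": 0, "gripper": 0.93}, {"tx": 0, "ty": 0, "tz": 0, "turn": 0, "gripper": 0.93}, {"tx": 0, "ty": 0, "tz": 0, "turn": 0, "gripper": 0.93}]'

```text
t: 34.9
position: [0.5003, 0.2688, 0.0907]
tool_rot: [0.693, 0.72, -0.025, -0.031]
contact_force: [0.3, -0.2, 0.4]
width: 0.928
```

```bash
python3 look.py wrist:w20 498,268.7,61
```

```text
t 34.9 p [500.3 268.8  90.7] yaw 1.6088 w 0.928 F [ 0.3 -0.2  0.4] tilt [-0.079  0.007]
to 498,268.7,61 txyz [-0.3  0.  29.8]
```

View pics/w20.png

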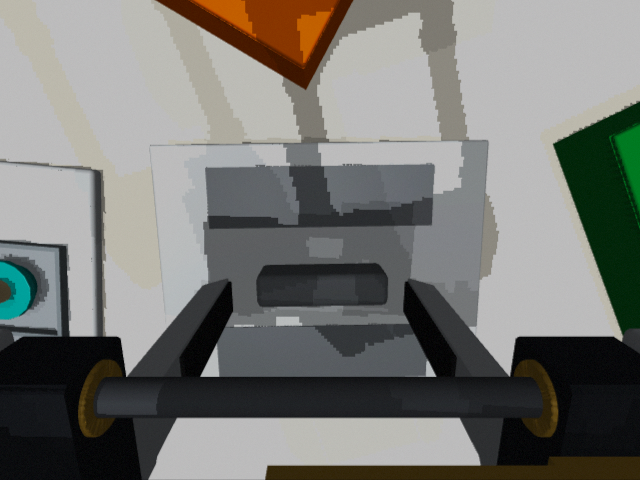

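Request:
apply_moves --moves '[{"tx": 0, "ty": 0, "tz": 10, "turn": 0, "gripper": 0.93}, {"tx": 0, "ty": 0, "tz": 10, "turn": 0, "gripper": 0.93}, {"tx": 0, "ty": 0, "tz": 9, "turn": 0, "gripper": 0.93}, {"tx": 0, "ty": 0, "tz": 0, "turn": 0, "gripper": 0.93}, {"tx": 0, "ty": 0, "tz": 0, "turn": 0, "gripper": 0}, {"tx": 0, "ty": 0, "tz": 0, "turn": 0, "gripper": 0}, {"tx": 0, "ty": 0, "tz": 0, "turn": 0, "gripper": 0}]'

```text
t: 35.83
position: [0.4981, 0.2693, 0.06]
tool_rot: [0.693, 0.72, -0.025, -0.031]
contact_force: [-0.1, -0.0, -2.4]
width: 0.741
```

```bash
python3 look.py 498,268.7,160
```

```text
t 35.83 p [498.1 269.3  60. ] yaw 1.6088 w 0.741 F [-0.1 -0.  -2.4] tilt [-0.078  0.007]
to 498,268.7,160 txyz [  0.5  -7.9 -99.6]
```

Request:
apply_moves --moves '[{"tx": 0, "ty": 0, "tz": -8, "turn": 0, "gripper": 0}, {"tx": 0, "ty": 0, "tz": -16, "turn": 0, "gripper": 0}, {"tx": 0, "ty": 0, "tz": -20, "turn": 0, "gripper": 0}, {"tx": 0, "ty": 0, "tz": -20, "turn": 0, "gripper": 0}, {"tx": 0, "ty": 0, "tz": -20, "turn": 0, "gripper": 0}, {"tx": 0, "ty": 0, "tz": -20, "turn": 0, "gripper": 0}, {"tx": 0, "ty": 0, "tz": -10, "turn": 0, "gripper": 0}, {"tx": 0, "ty": 0, "tz": 0, "turn": 0, "gripper": 0}, {"tx": 0, "ty": 0, "tz": 0, "turn": 0, "gripper": 0}]'

```text
t: 36.95
position: [0.5075, 0.2679, 0.1826]
tool_rot: [0.693, 0.72, -0.023, -0.03]
contact_force: [-0.2, -0.5, -3.6]
width: 0.744
```

```bash
python3 look.py scene:s21 wrist:w21 550.5,6,170
```

```text
t 36.95 p [507.5 267.9 182.6] yaw 1.6087 w 0.744 F [-0.2 -0.5 -3.6] tilt [-0.076  0.008]
to 550.5,6,170 txyz [-263.5   33.7    7.2]
```

View pics/s21.png

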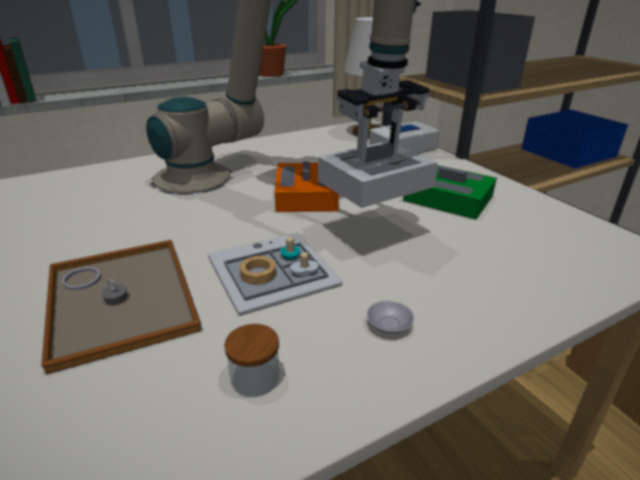

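View pics/w21.png

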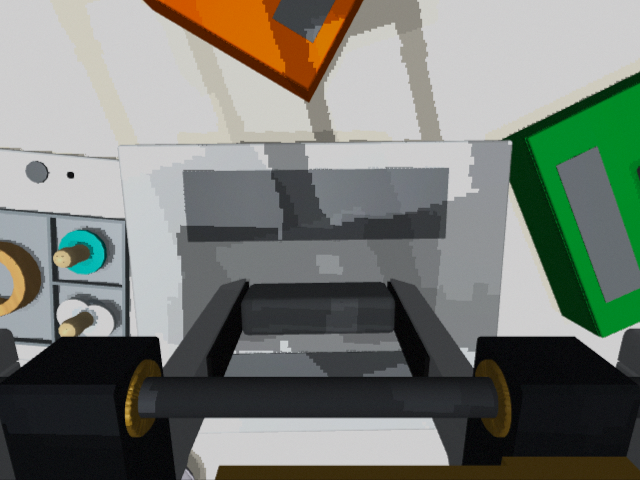

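Request:
apply_moves --moves '[{"tx": -12, "ty": 2, "tz": 0, "turn": 0, "gripper": 0}, {"tx": -22, "ty": 4, "tz": 0, "turn": 0, "gripper": 0}, {"tx": -25, "ty": 4, "tz": 0, "turn": 0, "gripper": 0}, {"tx": -25, "ty": 4, "tz": 0, "turn": 0, "gripper": 0}, {"tx": -25, "ty": 4, "tz": 0, "turn": 0, "gripper": 0}, {"tx": -25, "ty": 4, "tz": 0, "turn": 0, "gripper": 0}, {"tx": -25, "ty": 4, "tz": 0, "turn": 0, "gripper": 0}, {"tx": -25, "ty": 4, "tz": 0, "turn": 0, "gripper": 0}, {"tx": -25, "ty": 4, "tz": 0, "turn": 0, "gripper": 0}, {"tx": -20, "ty": 2, "tz": 0, "turn": 0, "gripper": 0}, {"tx": -12, "ty": 0, "tz": 0, "turn": 0, "gripper": 0}, {"tx": 0, "ty": 0, "tz": 0, "turn": 0.09, "gripper": 0}, {"tx": 0, "ty": 0, "tz": 0, "turn": 0, "gripper": 0}, {"tx": 0, "ty": 0, "tz": 0, "turn": 0, "gripper": 0}]'

```text
t: 38.8
position: [0.55, 0.0123, 0.1711]
tool_rot: [0.725, 0.687, -0.031, -0.032]
contact_force: [0.2, 0.1, -2.7]
width: 0.744
```

```bash
python3 look.py scene:s22 553,6,150
```

```text
t 38.8 p [550.   12.3 171.1] yaw 1.5172 w 0.744 F [ 0.2  0.1 -2.7] tilt [-0.089  0.003]
to 553,6,150 txyz [-6.1  5.2 20.7]
```

View pics/s22.png

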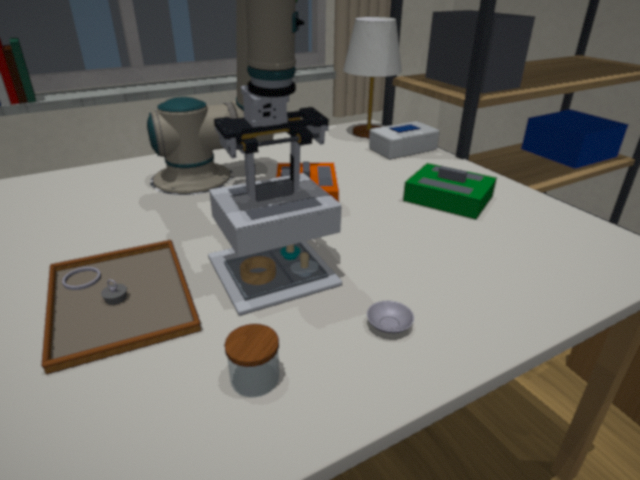

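Request:
apply_moves --moves '[{"tx": -3, "ty": 3, "tz": 0, "turn": 0, "gripper": 0}, {"tx": -3, "ty": 3, "tz": 12, "turn": 0, "gripper": 0}, {"tx": 0, "ty": 1, "tz": 14, "turn": 0, "gripper": 0}, {"tx": 0, "ty": 1, "tz": 14, "turn": 0, "gripper": 0}, {"tx": 0, "ty": 0, "tz": 0, "turn": 0, "gripper": 0}, {"tx": 0, "ty": 0, "tz": 0, "turn": 0, "gripper": 0}]'

```text
t: 39.6
position: [0.5535, 0.0064, 0.1265]
tool_rot: [0.724, 0.688, -0.032, -0.033]
contact_force: [0.5, -0.3, -3.2]
width: 0.742
```

```bash
python3 look.py wrist:w23 top:t23 553,6,74; python3 - <<'E'
import cv2
f=cv2.imread("pics/t23.png");cv2.imwrite("pics/t23c.png",cv2.resize(f[170:300,280:440],None,fx=4,fy=4,interpolation=cv2.INTER_CUBIC))
E
```

```text
t 39.6 p [553.5   6.4 126.5] yaw 1.5195 w 0.742 F [ 0.5 -0.3 -3.2] tilt [-0.091  0.003]
to 553,6,74 txyz [-0.3  4.3 52.3]
```

View pics/w23.png

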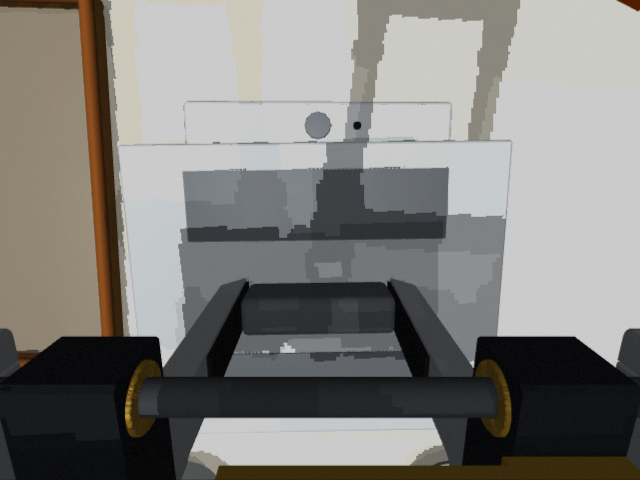

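View pics/t23c.png

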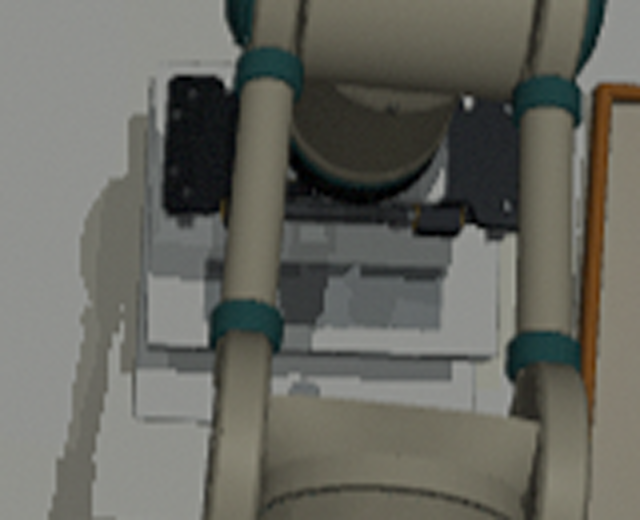

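Request:
apply_moves --moves '[{"tx": 0, "ty": 1, "tz": 12, "turn": 0, "gripper": 0}, {"tx": 0, "ty": 1, "tz": 12, "turn": 0, "gripper": 0}, {"tx": 0, "ty": 1, "tz": 12, "turn": 0, "gripper": 0}, {"tx": 0, "ty": 0, "tz": 8, "turn": 0, "gripper": 0}, {"tx": 0, "ty": 0, "tz": 0, "turn": 0, "gripper": 0}, {"tx": 0, "ty": 0, "tz": 0, "turn": 0, "gripper": 0}]'

```text
t: 40.45
position: [0.5527, 0.0064, 0.0797]
tool_rot: [0.724, 0.688, -0.032, -0.032]
contact_force: [0.7, 0.2, -3.4]
width: 0.742
```

```bash
python3 look.py scene:s24 wrist:w24 553,6,72
```

```text
t 40.45 p [552.7   6.4  79.7] yaw 1.5195 w 0.742 F [ 0.7  0.2 -3.4] tilt [-0.09   0.003]
to 553,6,72 txyz [-0.4  1.   7.6]
```

View pics/s24.png

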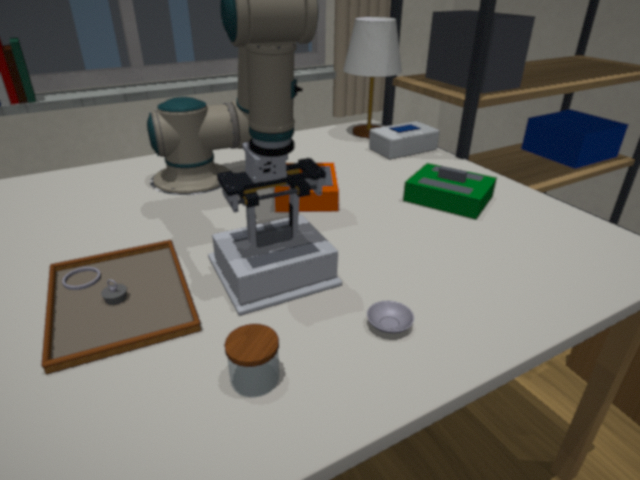

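View pics/w24.png

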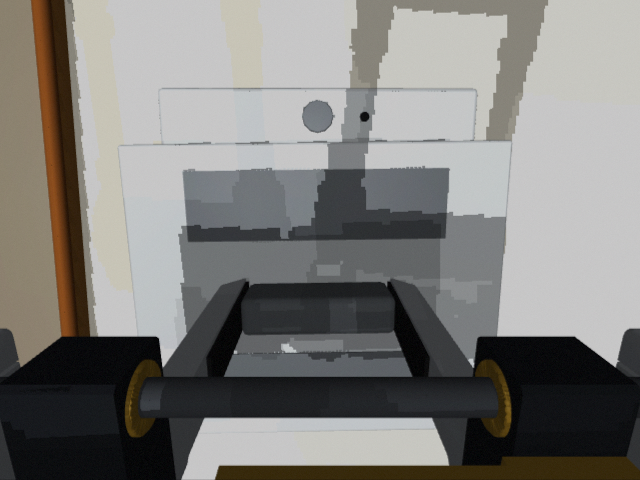

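Request:
apply_moves --moves '[{"tx": 0, "ty": 0, "tz": 4, "turn": 0, "gripper": 0}, {"tx": 0, "ty": 0, "tz": 2.5, "turn": 0, "gripper": 0}, {"tx": 0, "ty": 0, "tz": 0, "turn": 0, "gripper": 0}]'

```text
t: 40.92
position: [0.5528, 0.0064, 0.0737]
tool_rot: [0.724, 0.688, -0.031, -0.031]
contact_force: [-0.6, 1.2, -2.2]
width: 0.744
```

```bash
python3 look.py
```

```text
t 40.92 p [552.8   6.4  73.7] yaw 1.5195 w 0.744 F [-0.6  1.2 -2.2] tilt [-0.088  0.003]
```

Request:
apply_moves --moves '[{"tx": 0, "ty": 0, "tz": 1, "turn": 0, "gripper": 0}, {"tx": 0, "ty": 0, "tz": 0, "turn": 0, "gripper": 0}, {"tx": 0, "ty": 0, "tz": 0, "turn": 0, "gripper": 0.93}, {"tx": 0, "ty": 0, "tz": 0, "turn": 0, "gripper": 0.93}, {"tx": 0, "ty": 0, "tz": 0, "turn": 0, "gripper": 0.93}, {"tx": 0, "ty": 0, "tz": 0, "turn": 0, "gripper": 0.93}]'

```text
t: 41.68
position: [0.5538, 0.0062, 0.0742]
tool_rot: [0.724, 0.688, -0.03, -0.03]
contact_force: [-0.0, -0.9, 0.5]
width: 0.931
```

Request:
apply_moves --moves '[{"tx": 0, "ty": 1, "tz": -10, "turn": 0, "gripper": 0.93}, {"tx": 0, "ty": 0, "tz": -15, "turn": 0, "gripper": 0.93}, {"tx": 0, "ty": 0, "tz": -25, "turn": 0, "gripper": 0.93}, {"tx": 0, "ty": 0, "tz": -40, "turn": 0, "gripper": 0.93}, {"tx": 0, "ty": 0, "tz": -50, "turn": 0, "gripper": 0.93}, {"tx": 0, "ty": -40, "tz": -30, "turn": 0, "gripper": 0.93}, {"tx": 0, "ty": -50, "tz": 0, "turn": 0, "gripper": 0.93}, {"tx": 0, "ty": -50, "tz": 0, "turn": 0, "gripper": 0.93}, {"tx": 0, "ty": -50, "tz": 0, "turn": 0, "gripper": 0.93}, {"tx": 0, "ty": 0, "tz": 0, "turn": 0, "gripper": 0.93}, {"tx": 0, "ty": 0, "tz": 0, "turn": 0, "gripper": 0.93}]'

```text
t: 43.05
position: [0.3791, 0.0152, 0.276]
tool_rot: [0.725, 0.688, -0.025, -0.024]
contact_force: [-1.5, -0.8, -0.4]
width: 0.933
```

```bash
python3 look.py scene:s25 top:t25 wrist:w25; python3 - <<'E'
from h import *
g=cv2.imread("pics/t25.png"); ci=camera_info("top")
c=np.array([.553,.006]);a=-.045
R=np.array([[np.cos(a),np.sin(a)],[-np.sin(a),np.cos(a)]])
def dr(q,z):
    q=np.array(q)/1e3@R+c; uv=proj(ci,np.c_[q,[z]*len(q)]); u=((uv-[260,150])*3.2).round().astype(int); return u
G=cv2.resize(g[150:320,260:500],None,fx=3.2,fy=3.2,interpolation=cv2.INTER_CUBIC)
cv2.polylines(G,[dr([(-78.5,-96),(78.5,-96),(78.5,96),(-78.5,96)],.068)],True,(0,0,255),1)
cv2.polylines(G,[dr([(-120,-102.5),(87.5,-102.5),(87.5,102.5),(-120,102.5)],.012)],True,(0,255,0),1)
cv2.imwrite("pics/t25c.png",G)
E
```

```text
t 43.05 p [379.1  15.2 276. ] yaw 1.5195 w 0.933 F [-1.5 -0.8 -0.4] tilt [-0.068  0.   ]
```

View pics/t25c.png

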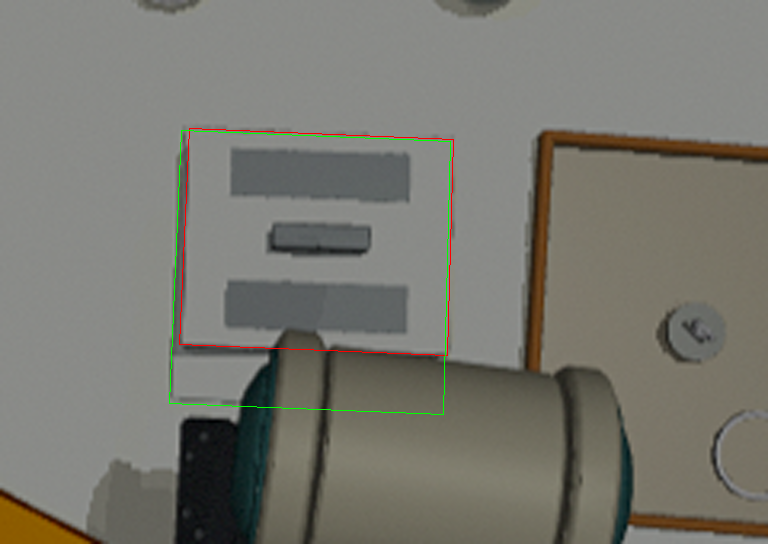

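View pics/s25.png

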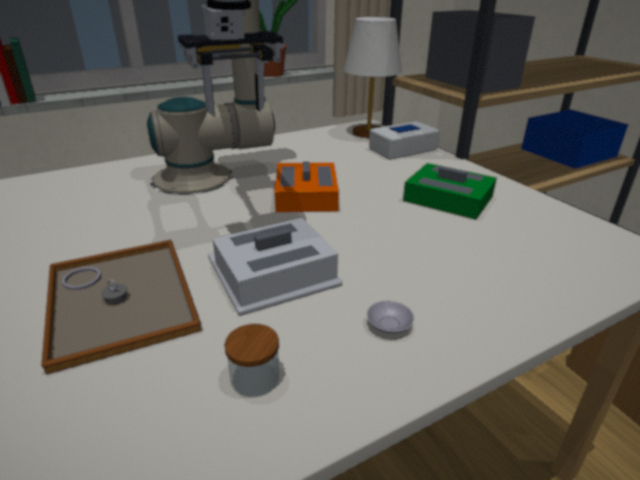

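View pics/w25.png

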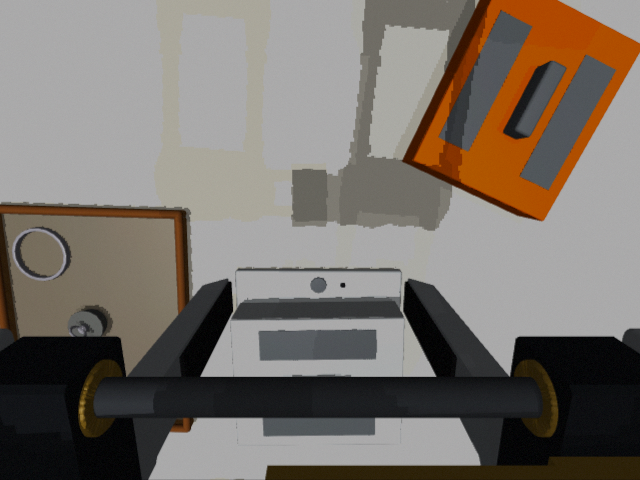

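```bash
python3 - <<'E'
from h import *
g=cv2.imread("pics/s25.png"); ci=camera_info("scene")
c=np.array([.553,.006]);a=-.045
R=np.array([[np.cos(a),np.sin(a)],[-np.sin(a),np.cos(a)]])
G=cv2.resize(g[190:330,180:370],None,fx=4,fy=4,interpolation=cv2.INTER_CUBIC)
for q,z,col in [((78.5,96),.012,(0,0,255)),((78.5,96),.068,(0,0,255))]:
    q=np.array([(-q[0],-q[1]),(q[0],-q[1]),q,(-q[0],q[1])])/1e3@R+c
    uv=((proj(ci,np.c_[q,[z]*4])-[180,190])*4).round().astype(int); cv2.polylines(G,[uv],True,col,1)
cv2.imwrite("pics/s25c.png",G)
E
```

```text
(no output)
```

View pics/s25c.png

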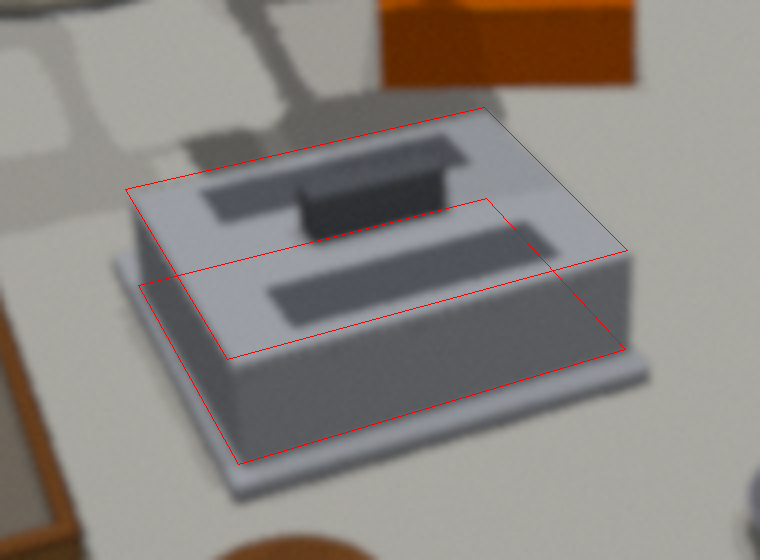

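The predicted outline of a fully seated lid matches the scene image to within about a pixel, so the lid is flat and square. I'm handing the job in.

```bash
python3 -c "
from rig import job_done,get_state
print(get_state()['t']); print(job_done())"
```

```text
43.2
the job is handed in; nothing more can be done
None
```

The job is done and handed in at about 43 s, with the arm clear of everything. The turquoise and clear pacifiers stand teat up, one in each small bay, and the teething ring lies flat in the large bay. The pale lid went on last.

- **Contents:** pictures taken after each placing showed all three items correctly in their bays before the lid went on.
- **Lid:** the outline of a fully seated lid matched the last scene and top pictures within about a pixel, so it sits flat and square on the base.
- **Left alone:** I touched neither the bangle, bath plug, jar nor ring dish, and no picture showed any of them moved. I made no measured before-and-after comparison.
- **What disagreed:** the tool built up a tilt of about 5° over the run, and my attempts to remove it mostly failed. I took the lid by the ends of its handle instead so it stayed level. One wrist-camera estimate of the steriliser's position was about 3 mm off the others, well within the lid's 10 mm of play.

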